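Hang the pipettes back on the carousel stand

TASK

Pull the pipettes out of the blue holder one at a time and hang each by its collar in the empty fork at the carousel stand's yellow loading mark, in the order red, yellow, green, blue, black (skip any that are not there), clicking the carousel round with its knob to bring an empty fork to the mark for the next. After the last one, click the carousel round once more so that it rests in its catch with an empty fork at the mark and every pipette hanging upright; leave the holder upright and do not disturb the other glassware and things on the bench.

Things in the scene. Friction and masses are not known exactly. Their poses are not given: they have to be found in the camera images.
- pip_red: Hand pipette, red collar and button, 161 mm long, 90 g, round about z (up from the tip to the button); stands in a cup of the holder, or is absent. Origin: centre of the tip's underside. Heights above it: stem 16 mm across up to 95 mm; collar, a disc 40 mm across, 95 to 103; white handle 24 mm across, 103 to 150 (grip here); button 18 mm across, to 161.
- pip_yellow: Hand pipette, yellow collar and button, 161 mm long, 90 g, round about z (up from the tip to the button); stands in a cup of the holder, or is absent. Origin: centre of the tip's underside. Heights above it: stem 16 mm across up to 95 mm; collar, a disc 40 mm across, 95 to 103; white handle 24 mm across, 103 to 150 (grip here); button 18 mm across, to 161.
- pip_green: Hand pipette, green collar and button, 161 mm long, 90 g, round about z (up from the tip to the button); stands in a cup of the holder, or is absent. Origin: centre of the tip's underside. Heights above it: stem 16 mm across up to 95 mm; collar, a disc 40 mm across, 95 to 103; white handle 24 mm across, 103 to 150 (grip here); button 18 mm across, to 161.
- pip_blue: Hand pipette, blue collar and button, 161 mm long, 90 g, round about z (up from the tip to the button); stands in a cup of the holder, or is absent. Origin: centre of the tip's underside. Heights above it: stem 16 mm across up to 95 mm; collar, a disc 40 mm across, 95 to 103; white handle 24 mm across, 103 to 150 (grip here); button 18 mm across, to 161.
- pip_black: Hand pipette, black collar and button, 161 mm long, 90 g, round about z (up from the tip to the button); stands in a cup of the holder, or is absent. Origin: centre of the tip's underside. Heights above it: stem 16 mm across up to 95 mm; collar, a disc 40 mm across, 95 to 103; white handle 24 mm across, 103 to 150 (grip here); button 18 mm across, to 161.
- holder: Loose blue holder, 0.9 kg, left or right of the robot: plate 140 (x) x 210 (y) x 10 mm with 6 upright square cups, centres x -33, 33, y -66, 0, 66 mm, 26 mm inside, 32 outside, rims 70 mm up, inner floor 10 mm up. Origin: centre of underside, z up. A pipette in it has its tip 10 mm above the bench and must rise 60 mm to come out. A green glass rod (12 x 130 mm) in one cup stays there.
- load (a point): Loading place of the fixed carousel stand: a point 40 mm above the bench, 130 mm from the stand's axis, above the yellow tongue of its grey foot. Here lies the origin (tip) of a pipette hung in the fork that stands there. The point's -x axis points straight out from the stand's axis, z up. The stand is left or right of the robot, the tongue roughly towards it.
- fork0 (a point): One of 6 forks, 60 degrees apart round the carousel head. Point where the tip of a hanging pipette is: 130 mm from the axis, 40 mm above the bench. The fork itself is above it, open outwards: two prongs 125 to 135 mm up, 27 mm apart, reaching 32 mm out beyond the point; closed end 11 mm inwards. The stem goes in between the prongs from outside; the collar rests on them.
- fork1 (a point): One of 6 forks, 60 degrees apart round the carousel head. Point where the tip of a hanging pipette is: 130 mm from the axis, 40 mm above the bench. The fork itself is above it, open outwards: two prongs 125 to 135 mm up, 27 mm apart, reaching 32 mm out beyond the point; closed end 11 mm inwards. The stem goes in between the prongs from outside; the collar rests on them.
- fork2 (a point): One of 6 forks, 60 degrees apart round the carousel head. Point where the tip of a hanging pipette is: 130 mm from the axis, 40 mm above the bench. The fork itself is above it, open outwards: two prongs 125 to 135 mm up, 27 mm apart, reaching 32 mm out beyond the point; closed end 11 mm inwards. The stem goes in between the prongs from outside; the collar rests on them.
- fork3 (a point): One of 6 forks, 60 degrees apart round the carousel head. Point where the tip of a hanging pipette is: 130 mm from the axis, 40 mm above the bench. The fork itself is above it, open outwards: two prongs 125 to 135 mm up, 27 mm apart, reaching 32 mm out beyond the point; closed end 11 mm inwards. The stem goes in between the prongs from outside; the collar rests on them.
- fork4 (a point): One of 6 forks, 60 degrees apart round the carousel head. Point where the tip of a hanging pipette is: 130 mm from the axis, 40 mm above the bench. The fork itself is above it, open outwards: two prongs 125 to 135 mm up, 27 mm apart, reaching 32 mm out beyond the point; closed end 11 mm inwards. The stem goes in between the prongs from outside; the collar rests on them.
- fork5 (a point): One of 6 forks, 60 degrees apart round the carousel head. Point where the tip of a hanging pipette is: 130 mm from the axis, 40 mm above the bench. The fork itself is above it, open outwards: two prongs 125 to 135 mm up, 27 mm apart, reaching 32 mm out beyond the point; closed end 11 mm inwards. The stem goes in between the prongs from outside; the collar rests on them.
- knob (a point): Black hexagonal knob on top of the carousel head, turning with it: 50 mm across flats, from 210 to 252 mm above the bench. The point is on the axis, 235 mm up; the point's x axis is square to a pair of flats, as are the directions 60 and 120 degrees from it. Tops of hung pipettes are 201 mm up, 130 mm from the axis.
- turret (a joint): Angle of the carousel head, rad, growing anticlockwise from above; turns without end either way. A spring catch clicks it home at each multiple of 1.0472 (60 degrees), with a fork at the loading place; let go up to 20 degrees off, it snaps home. Turning it over the hump takes about 0.25 N m.
- beaker: Bystander: glass beaker, 76 mm across, 90 mm tall, far right. Leave it alone. Origin at its underside.
- bottle: Bystander: amber bottle, 60 mm across, 130 mm tall, far left. Leave it alone. Origin at its underside.
- dish: Bystander: flat white dish, 84 mm across, 16 mm high, nearest the robot in the middle. Leave it alone. Origin at its underside.
- jar: Bystander: small white jar with a blue cap, 44 mm across, 60 mm tall, in the middle beyond the stand and the holder. Leave it alone. Origin at its underside.
- tipbox: Bystander: open orange box, 90 by 125 by 50 mm, far left. Leave it alone. Origin at its underside.
- spatula: Bystander: spatula, 190 mm long, lying near the far edge. Leave it alone. Origin at its underside.
There are look-alikes about, which are no part of the job. Leave any purple look-alike of the pip_green alone.

How it is judged (in metres and radians):
On the way, in this order (a step that is already met when the one before it is completed fails the run):
1. the red pipette (if present) hangs, let go, in the fork at the loading mark (distance between pip_red and load below 0.016 m and angle between pip_red's own z axis and vertical below 0.15 rad and contact force between the fingers and pip_red below 0.05 N and linear speed of pip_red below 0.05 m/s), for 0.2 s.
2. the yellow pipette (if present) hangs, let go, in the fork at the loading mark (distance between pip_yellow and load below 0.016 m and angle between pip_yellow's own z axis and vertical below 0.15 rad and contact force between the fingers and pip_yellow below 0.05 N and linear speed of pip_yellow below 0.05 m/s), for 0.2 s.
3. the green pipette (if present) hangs, let go, in the fork at the loading mark (distance between pip_green and load below 0.016 m and angle between pip_green's own z axis and vertical below 0.15 rad and contact force between the fingers and pip_green below 0.05 N and linear speed of pip_green below 0.05 m/s), for 0.2 s.
4. the blue pipette (if present) hangs, let go, in the fork at the loading mark (distance between pip_blue and load below 0.016 m and angle between pip_blue's own z axis and vertical below 0.15 rad and contact force between the fingers and pip_blue below 0.05 N and linear speed of pip_blue below 0.05 m/s), for 0.2 s.
5. the black pipette (if present) hangs, let go, in the fork at the loading mark (distance between pip_black and load below 0.016 m and angle between pip_black's own z axis and vertical below 0.15 rad and contact force between the fingers and pip_black below 0.05 N and linear speed of pip_black below 0.05 m/s), for 0.2 s.
At the end, for the whole second after the job is handed in: Every pipette present hangs in a fork (its tip within 16 mm of the fork's point, upright within 0.15 rad, at rest), none of them is within 60 mm of the loading place, a fork stands within 10 mm of it with the carousel at rest, and the holder is upright within 0.1 rad ((distance between pip_red and fork0 below 0.016 m or distance between pip_red and fork1 below 0.016 m or distance between pip_red and fork2 below 0.016 m or distance between pip_red and fork3 below 0.016 m or distance between pip_red and fork4 below 0.016 m or distance between pip_red and fork5 below 0.016 m) and angle between each of pip_red, pip_yellow, pip_green, pip_blue, pip_black's own z axis and vertical below 0.15 rad and horizontal distance between each of pip_red, pip_yellow, pip_green, pip_blue, pip_black and load above 0.06 m and linear speed of each of pip_red, pip_yellow, pip_green, pip_blue, pip_black below 0.03 m/s and (distance between pip_yellow and fork0 below 0.016 m or distance between pip_yellow and fork1 below 0.016 m or distance between pip_yellow and fork2 below 0.016 m or distance between pip_yellow and fork3 below 0.016 m or distance between pip_yellow and fork4 below 0.016 m or distance between pip_yellow and fork5 below 0.016 m) and (distance between pip_green and fork0 below 0.016 m or distance between pip_green and fork1 below 0.016 m or distance between pip_green and fork2 below 0.016 m or distance between pip_green and fork3 below 0.016 m or distance between pip_green and fork4 below 0.016 m or distance between pip_green and fork5 below 0.016 m) and (distance between pip_blue and fork0 below 0.016 m or distance between pip_blue and fork1 below 0.016 m or distance between pip_blue and fork2 below 0.016 m or distance between pip_blue and fork3 below 0.016 m or distance between pip_blue and fork4 below 0.016 m or distance between pip_blue and fork5 below 0.016 m) and (distance between pip_black and fork0 below 0.016 m or distance between pip_black and fork1 below 0.016 m or distance between pip_black and fork2 below 0.016 m or distance between pip_black and fork3 below 0.016 m or distance between pip_black and fork4 below 0.016 m or distance between pip_black and fork5 below 0.016 m) and horizontal distance between any of fork0, fork1, fork2, fork3, fork4, fork5 and load below 0.01 m and velocity of joint turret between -0.05 and 0.05 rad/s and angle between holder's own z axis and vertical below 0.1 rad); the robot touches nothing.
It fails at once if a bystander (beaker, bottle, dish, jar, tip box or spatula) is shifted by more than 40 mm (distance of any of beaker, bottle, dish, jar, tipbox, spatula from where it was at the start of the episode above 0.04 m).
Of pip_red, pip_yellow, pip_green, pip_blue, pip_black only 3 to 4 are there at a start; the rules pass over those that are not, and their reading is None.
At some moment in a run one of holder may be knocked a few centimetres aside while the robot is not near it.
Once in a run the grip may slacken for a moment while it holds something.
It also fails if it takes over 210 s, if anything falls off the work surface, if the arm or the gripper's body presses on something with over 40 N, if the wrist force passes 120 N, or if a joint passes its speed limit or range.

ROBOT

A 6-joint arm with a two-finger parallel gripper is mounted at the origin on the work surface. World frame = base frame: x ahead of the robot, y to its left, z up, the work surface at z = 0. Lengths are in mm, angles in rad, forces in N, time in s.
With the tool pointing down it reaches from about 275 to 1000 mm from the base axis. Payload 8.4 kg.
Tool frame: the origin (TCP) lies midway between the tips of the shut fingers; the grasp point (between the pads) lies 19 mm behind it; y points along the fingers, z is the direction in which the jaws open and shut, and the axes are right-handed (so a half turn about y gives the same grasp; the last joint's range is limited). The gripper opens to 85 mm and grips with 20 to 120 N. Pads are 22 mm wide; open, the fingers measure 114 mm over their backs; the gripper's body (76 mm by 85 mm) begins 54 mm behind the grasp point. The pads swing forward as they close: fully open they stand 13 mm farther back than shut.
Start: joints at [-1.288, 0.353, 1.633, -0, 1.155, -0.002], TCP at [175.602, -599.827, 231.281] pointing down, gripper open.
Joint ranges: [-2.63, 2.63], [-0.92, 2.1], [0.06, 2.66], [-1.3, 4.44], [0, 2.69], [-3.02, 3.02]. Speed limits (rad/s): [2.22, 2.22, 2.79, 3.14, 3.14, 3.14].

INTERFACE

Orientations are given as [roll, pitch, yaw] about the fixed x, y, z axes, in that order (R = Rz(yaw) Ry(pitch) Rx(roll)).
In Python, from rig import r, imaging gives the robot as it stands. The module is installed in compiled form; this text tells all that it offers.
- The arm moves only by the tool send_rows, never from a script. Its argument "series" is a list of rows, each a list of 6 numbers: the shift along the tool's x, y, z in m, then the turn, a rotation vector about the tool's x, y, z in degrees. In form: [[dx, dy, dz, ax, ay, az], ...]. A call has 1 to 8 rows; each row shifts and turns the commanded pose from where the row before left it, along the tool's axes as they then stand; what a row does not reach is not made up. A row lasts 1/10 s, in which the tool goes at most 50 mm and 8.59 degrees, less where a joint would pass 70% of its speed; a pose out of reach is approached as far as the arm can. A call is refused whole if a number of a shift passes 0.05 or a number of a turn 8.59, either way. A call with a gripper value outside its range is refused whole. "gripper" is the opening, from 0 (shut) to 1 (fully open), set as the call begins (left out, the last holds). The fingers move at their own pace and stop on an object; "squeeze" is the grip in N (left out, the last holds). Time passes only in rows, so rows that do not move let the fingers close. It gives the time, the measured TCP pose, the force and the opening at its end, in the units of the state.
- r.sense(): the state, without advancing time (a new reading comes with each control period).
- imaging.grab_frame(name): name is "scene" or "top" or "wrist"; returns a dict with "frame" (480x640x3 uint8, red, green, blue), "depth" (480x640 float32, mm along the optical axis (not along the pixel's ray), 0 where there is no reading), "intrinsics" (3x3 intrinsics, pixels), "origin" and "rotation" of the camera in the world. Camera axes: x right, y down, z forward; pixel columns grow to the right and rows downward; lengths in mm; the calibration is good to about 2 mm. A picture is of the moment at which its call begins.
- r.sign_off(): hands the job in, once; it reports no verdict.
The state is a dict: "clock": time; "qpos": joint angles; "qvel": joint speeds; "joint_efforts": joint torques, N m; "eef_pos": TCP position; "tcp_rot": TCP orientation; "contact_force": force on the tool from outside, world axes, zero at the start; "wrist_torque": the same for the moment, N m; "opening": opening from 0.0 (shut) to 1.0 (fully open).
Only numpy, scipy, OpenCV 4.12 (cv2) and the standard library are available. Lean on these libraries where they do the work, as an engineer would, in place of code of your own. Each camera call takes 0.05 s, during which the arm holds its last target.

## Working session

There is one attempt and no reset: what is moved stays moved. The work goes in short steps, Python scripts to look and compute and a tool call to move; the robot and the scene stay as the last step left them, time stands still between calls to the robot, and variables do not carry over. Pictures are saved under pics/ and viewed, and the job is handed in when it is done.

Besides the shell and the picture viewer there is one more tool, called after "Emit:" by a JSON object that holds its "api" and its "payload". send_rows: Moves the arm, as the interface text tells. Its arguments: {"type":"object","properties":{"series":{"type":"array","items":{"type":"array","items":{"type":"number"}}},"gripper":{"type":"number"},"squeeze":{"type":"number"}},"required":["series"]}

```bash
mkdir -p pics
cat > h.py <<'E'
from rig import r, imaging
import numpy as np, cv2
def grab(n,save=None):
    f=imaging.grab_frame(n)
    if save: cv2.imwrite('pics/'+save,cv2.cvtColor(f['frame'],cv2.COLOR_RGB2BGR))
    return f
def cloud(f):
    K=np.array(f['intrinsics']);d=f['depth'];v,u=np.mgrid[0:480,0:640]
    P=np.stack([(u-K[0,2])*d/K[0,0],(v-K[1,2])*d/K[1,1],d],-1)
    return P@np.array(f['rotation']).T+np.array(f['origin'])
E
python3 - <<'E'
from h import *
s=r.sense();print(s)
for n in['scene','top','wrist']:
    f=grab(n,n+'0.png');print(n,f['origin'],np.round(f['rotation'],3),f['intrinsics'])
E
```

```text
{'clock': 0.0, 'qpos': array([-1.28839507e+00,  3.53657526e-01,  1.63415738e+00,  6.46153968e-06,
        1.15518445e+00, -2.40151290e-03]), 'qvel': array([-0.00079046, -0.00232833, -0.0016026 , -0.00147591, -0.00123643,
        0.00091277]), 'joint_efforts': array([-2.07883531e-04, -6.05249119e+01, -3.42068446e+01,  5.99043256e-05,
        9.35127639e-03, -1.92515938e-05]), 'eef_pos': array([ 175.47090786, -599.35678055,  230.54587285]), 'tcp_rot': array([-1.57220302e+00,  9.28599964e-06, -2.85679250e+00]), 'contact_force': array([ 0.24025847,  0.02780802, -0.3597347 ]), 'wrist_torque': array([-0.01592187,  0.03862045,  0.00981525]), 'opening': 0.9997711070134916}
scene [982.83158858 709.5561323  876.89984581] [-2.294  0.01   2.631] [[465.84598418   0.         323.39605426]
 [  0.         465.84598418 243.41910681]
 [  0.           0.           1.        ]]
top [ 325.65828116    5.98611687 1809.93552652] [-2.975e+00 -2.000e-03 -1.591e+00] [[549.15832038   0.         314.1261471 ]
 [  0.         549.15832038 233.41401716]
 [  0.           0.           1.        ]]
wrist [ 250.01154233 -578.21252897  372.97402636] [ 2.837  0.    -1.286] [[341.12726802   0.         328.49087146]
 [  0.         341.12726802 237.82760336]
 [  0.           0.           1.        ]]
```

```bash
sed -i 's/^import numpy.*/import numpy as np, cv2\nfrom scipy.spatial.transform import Rotation as Ro/; s/np.array(f\[.rotation.\]).T/Ro.from_euler("xyz",f["rotation"]).as_matrix().T/' h.py; cat h.py
```

```text
from rig import r, imaging
import numpy as np, cv2
from scipy.spatial.transform import Rotation as Ro
def grab(n,save=None):
    f=imaging.grab_frame(n)
    if save: cv2.imwrite('pics/'+save,cv2.cvtColor(f['frame'],cv2.COLOR_RGB2BGR))
    return f
def cloud(f):
    K=np.array(f['intrinsics']);d=f['depth'];v,u=np.mgrid[0:480,0:640]
    P=np.stack([(u-K[0,2])*d/K[0,0],(v-K[1,2])*d/K[1,1],d],-1)
    return P@Ro.from_euler("xyz",f["rotation"]).as_matrix().T+np.array(f['origin'])
```

View pics/scene0.png

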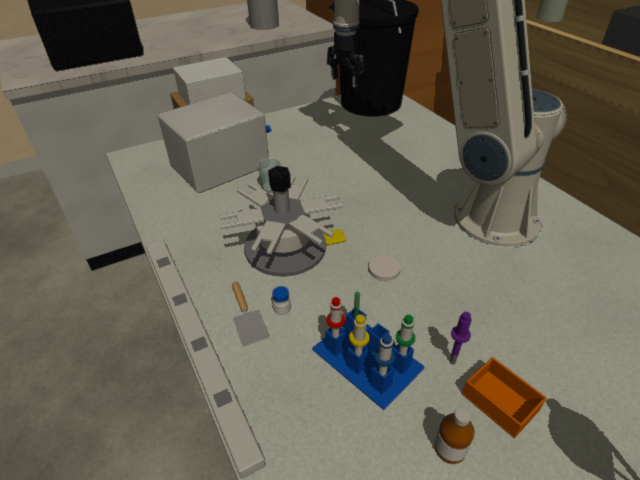

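View pics/top0.png

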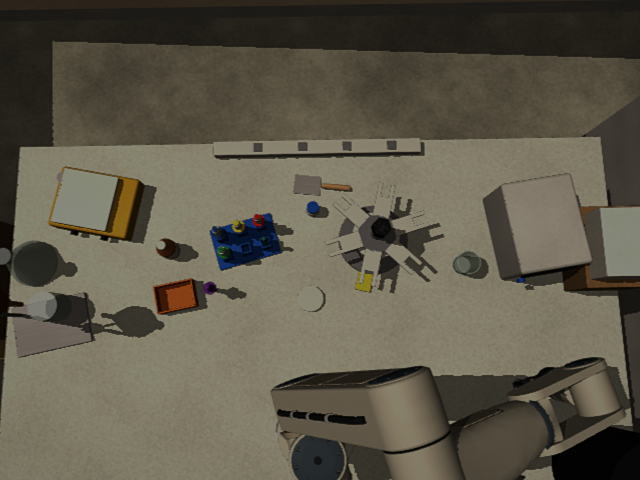

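View pics/wrist0.png

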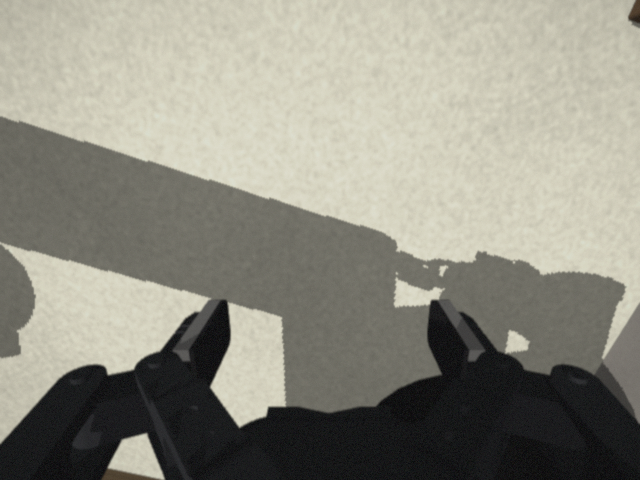

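Run:
```python
import cv2,numpy as np
a=cv2.imread('pics/scene0.png')[280:410,300:490];b=cv2.imread('pics/top0.png')[170:310,180:450]
cv2.imwrite('pics/c1.png',cv2.resize(a,None,fx=4,fy=4,interpolation=2));cv2.imwrite('pics/c2.png',cv2.resize(b,(780,404),interpolation=2))
```

```text
(no output)
```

View pics/c1.png

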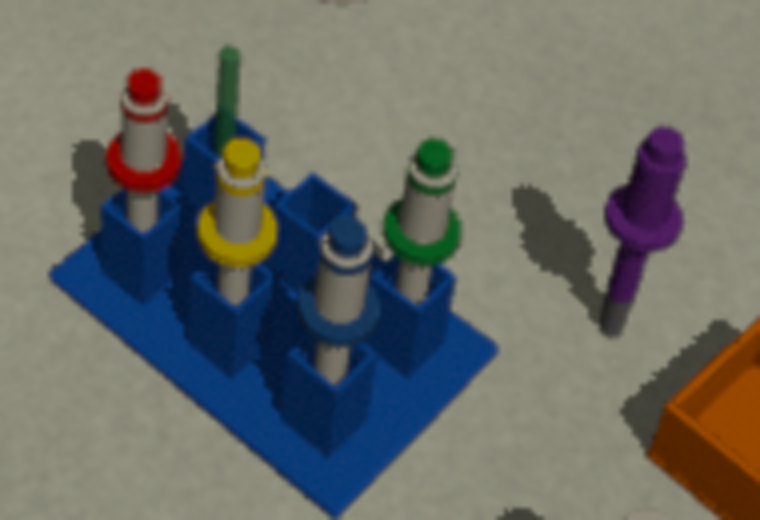

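View pics/c2.png

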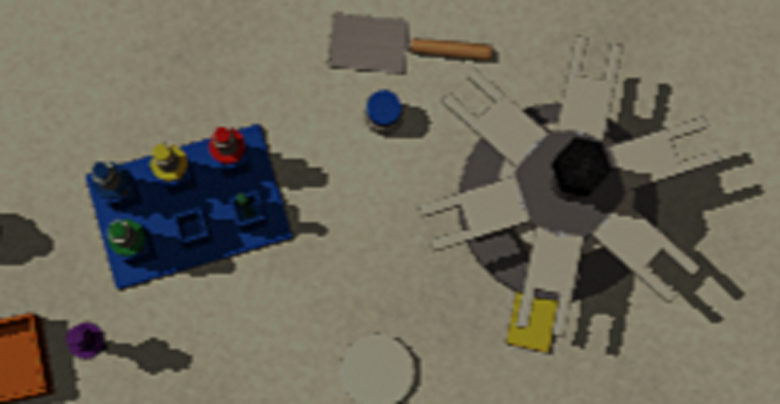

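```bash
cat >> h.py <<'E'
def hsv(f): return cv2.cvtColor(f['frame'],cv2.COLOR_RGB2HSV)
RNG={'red':[(0,150,60),(5,255,255)],'yellow':[(24,150,60),(32,255,255)],'green':[(55,120,40),(75,255,255)],'purple':[(130,100,30),(150,255,255)]}
def pips(f):
    P=cloud(f);H=hsv(f);out={}
    for k,(a,b) in RNG.items():
        m=cv2.inRange(H,a,b)>0; m&=(P[...,2]>60)&(P[...,2]<300)&(f['depth']>0)
        out[k]=(m,P[m])
    return out
E
python3 - <<'E'
from h import *
for n in['top','scene']:
    f=grab(n);P=cloud(f);H=hsv(f)
    for k,(m,Q) in pips(f).items():
        v,u=np.nonzero(m)
        if len(Q)==0: print(n,k,0);continue
        z=Q[:,2];t=z>z.max()-6
        print(n,k,len(Q),'px',u.mean().round(),v.mean().round(),'zmax',z.max().round(1),'top',np.median(Q[t],0).round(1),t.sum(),'all',np.median(Q,0).round(1),Q.min(0).round(),Q.max(0).round())
    B=cv2.inRange(H,(100,120,30),(120,255,255))>0
    Q=P[B&(f['depth']>0)]
    for lo,hi in((2,18),(62,80),(95,115),(140,185)):
        q=Q[(Q[:,2]>lo)&(Q[:,2]<hi)&(Q[:,1]>100)];print(n,'blue',lo,hi,len(q),np.median(q,0).round(1) if len(q) else '')
    # yellow tongue
    m=cv2.inRange(H,(22,120,60),(34,255,255))>0; q=P[m&(P[...,2]<40)&(P[...,1]<100)&(f['depth']>0)];print('tongue',len(q),np.median(q,0),q.min(0),q.max(0))
    q=P[(P[...,2]>244)&(P[...,2]<262)&(abs(P[...,1]+100)<150)&(P[...,0]>350)&(f['depth']>0)];print('knob',len(q),q.mean(0),q.min(0),q.max(0))
E
```

```text
top red 55 px 257.0 219.0 zmax 179.4 top [657.9 171.3 176. ] 11 all [655.3 171.5 160.2] [641. 158. 105.] [675. 188. 179.]
top yellow 63 px 243.0 228.0 zmax 179.9 top [637.5 231.5 178.9] 7 all [636.3 233.9 123.9] [ 453. -153.  106.] [656. 251. 180.]
top green 53 px 227.0 250.0 zmax 183.3 top [560.1 283.5 180.9] 2 all [558.2 277.8 134.8] [542. 151. 104.] [600. 296. 183.]
top purple 82 px 209.0 286.0 zmax 166.7 top [452.8 323.1 162.2] 13 all [447.4 322.3 116.2] [433. 153.  96.] [667. 340. 167.]
top blue 2 18 1475 [602.5 212.3  10.1]
top blue 62 80 125 [590.3 205.1  70.5]
top blue 95 115 25 [610.3 294.  110.8]
top blue 140 185 21 [621.9 296.4 171.5]
tongue 216 [ 461.4636536  -168.10631438   12.52486494] [ 434.39156879 -191.94559973   -8.90852673] [ 500.68218496 -134.79132251   24.98094036]
knob 257 [ 604.96520788 -198.95799771  252.39602892] [ 578.74148854 -225.60967265  244.43496587] [ 632.76950345 -173.28019195  261.41877349]
scene red 194 px 335.0 315.0 zmax 175.4 top [661.7 172.3 171.9] 43 all [665.8 176.9 114.5] [642. 153. 105.] [681. 191. 175.]
scene yellow 244 px 359.0 332.0 zmax 174.7 top [643.3 235.2 171.4] 55 all [647.4 240.4 114.2] [537. -53.  72.] [663. 255. 175.]
scene green 212 px 401.0 331.0 zmax 173.7 top [563.1 281.6 171.1] 53 all [568.3 284.3 113.9] [545. 154.  66.] [603. 299. 174.]
scene purple 428 px 461.0 330.0 zmax 164.3 top [453.5 323.9 161.3] 47 all [459.3 329.3 116. ] [435. 165.  60.] [646. 343. 164.]
scene blue 2 18 2233 [641.7 269.1  10.5]
scene blue 62 80 637 [616.9 234.1  68.7]
scene blue 95 115 149 [633.5 305.8 112.8]
scene blue 140 185 71 [627.3 300.1 171. ]
tongue 224 [ 465.79802111 -154.79643184   12.21651374] [ 437.6952481  -198.71877845   -1.04250395] [ 505.56878504 -131.58508874   24.74862806]
knob 259 [ 609.21424764 -194.18757968  251.6366054 ] [ 581.34668632 -225.47319633  244.2899197 ] [ 634.77547887 -169.0714796   255.68188938]
```

Emit:
{"api": "send_rows", "payload": {"series": [[-0.04,-0.007,-0.028,0,0,0],[-0.04,-0.007,-0.028,0,0,0],[-0.04,-0.007,-0.028,0,0,0],[-0.04,-0.007,-0.028,0,0,0],[-0.04,-0.007,-0.028,0,0,0]]}}

```text
clock: 0.75
eef_pos: [329.0, -407.7, 266.6]
tcp_rot: [-1.571, 0.0, -2.857]
contact_force: [0.2, -0.6, 0.3]
opening: 0.998
```

Emit:
{"api": "send_rows", "payload": {"series": [[-0.04,-0.007,-0.028,0,0,0],[-0.04,-0.007,-0.028,0,0,0],[-0.04,-0.007,-0.028,0,0,0],[-0.04,-0.007,-0.028,0,0,0],[-0.04,-0.007,-0.028,0,0,0],[0,0,0,0,0,0],[0,0,0,0,0,0]]}}

```text
clock: 1.45
eef_pos: [481.2, -217.8, 301.3]
tcp_rot: [-1.571, -0.0, -2.854]
contact_force: [-0.9, -0.1, -0.7]
opening: 0.997
```

Run:
```python
from h import *
s=r.sense();print(s['eef_pos'],s['tcp_rot'],s['clock'],s['qpos'])
f=grab('wrist','w1.png');f=grab('top','t1.png');f=grab('scene','s1.png')
```

```text
[ 481.24625153 -217.8234775   301.2583799 ] [-1.57058325e+00 -2.72888241e-04 -2.85392092e+00] 1.45 [-4.27652808e-01  1.38205350e-01  1.75637466e+00 -3.58441416e-04
  1.24707891e+00  8.55585787e-01]
```

View pics/w1.png

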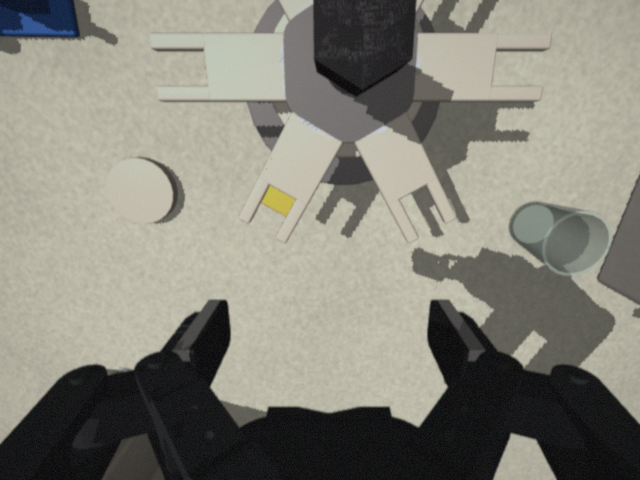

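```bash
cat >> h.py <<'E'
def ray(f,u,v,z):
    K=np.array(f['intrinsics']);d=Ro.from_euler("xyz",f["rotation"]).apply([(u-K[0,2])/K[0,0],(v-K[1,2])/K[1,1],1]);o=np.array(f['origin'])
    return o+d*(z-o[2])/d[2]
E
python3 - <<'E'
from h import *
f=grab('wrist');P=cloud(f)
for n,a,b in(('L',(152,41),(160,94)),('R',(550,41),(540,94)),('load',(245,219),(282,241)),('RL',(412,240),(450,218))):
    A=ray(f,*a,135);B=ray(f,*b,135);print(n,A.round(1),B.round(1),'mid',((A+B)/2).round(1))
ok=f['depth']>0
m=ok&(P[...,2]>125)&(P[...,2]<145)
cv2.imwrite('pics/m.png',m.astype(np.uint8)*255)
print('z arms',[P[v,u].round(0) for u,v in((245,70),(300,150),(400,150),(350,110),(250,215),(360,50))])
E
python3 - <<'E'
import cv2
a=cv2.imread('pics/w1.png')[100:260,200:480];cv2.imwrite('pics/c3.png',cv2.resize(a,(784,448),interpolation=2))
E
```

```text
L [580.4 -43.7 135. ] [542.9 -55.2 135. ] mid [561.6 -49.4 135. ]
R [ 669.8 -349.9  135. ] [ 631.9 -360.3  135. ] mid [ 650.9 -355.1  135. ]
load [ 457.1 -146.   135. ] [ 445.8 -184.2  135. ] mid [ 451.5 -165.1  135. ]
RL [ 481.4 -302.5  135. ] [ 511.5 -328.9  135. ] mid [ 496.4 -315.7  135. ]
z arms [array([ 581., -119.,  135.]), array([ 532., -179.,  135.]), array([ 556., -263.,  135.]), array([ 575., -211.,  135.]), array([ 462., -149.,  134.]), array([ 596., -203.,  251.])]
```

View pics/c3.png

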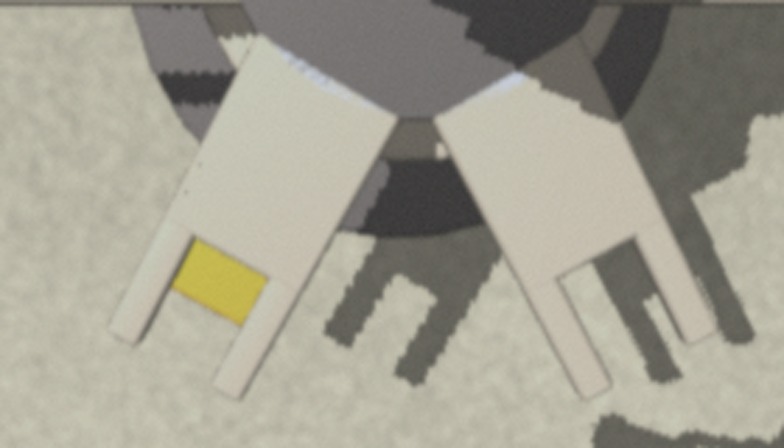

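View pics/m.png

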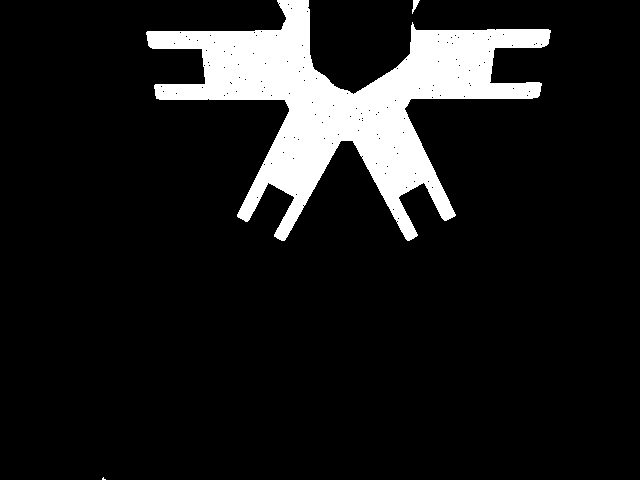

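Run:
```python
from h import *
f=grab('wrist')
a=(ray(f,269,184.6,135)+ray(f,296.4,199,135))/2; b=(ray(f,249,222.5,135)+ray(f,276.8,239.3,135))/2
print(a,b,b-a,np.linalg.norm(b-a),np.linalg.norm(ray(f,269,184.6,135)-ray(f,296.4,199,135)))
d=(b-a)/np.linalg.norm(b-a);print(d,'axis',a-119*d,'load',a+11*d, np.degrees(np.arctan2(d[1],d[0])))
# knob top rim from depth
P=cloud(f);m=(f['depth']>0)&(P[...,2]>246)&(P[...,2]<258);q=P[m];print(q.mean(0),q.min(0),q.max(0))
```

```text
[ 491.68640884 -173.76173284  135.        ] [ 450.49735721 -164.8069256   135.        ] [-41.18905163   8.95480724   0.        ] 42.151234224059266 27.69870630865529
[-0.97717309  0.21244472  0.        ] axis [ 607.97000608 -199.04265476  135.        ] load [ 480.93750489 -171.42484089  135.        ] 167.7343422032265
[ 601.75093006 -200.72800036  251.70194308] [ 580.33106051 -226.88179531  246.03263574] [ 624.12809889 -172.74313069  254.35338461]
```

Emit:
{"api": "send_rows", "payload": {"series": [[-0.0185,0,-0.0445,0,0,0],[-0.0185,0,-0.0445,0,0,0],[-0.0185,0,-0.0445,0,0,0],[-0.0185,0,-0.0445,0,0,0],[-0.0185,0,-0.0445,0,0,0],[-0.0185,0,-0.0445,0,0,0],[-0.0185,0,-0.0445,0,0,0],[-0.0185,0,-0.0445,0,0,0]], "gripper": 0.5}}

```text
clock: 2.5
eef_pos: [522.9, 165.4, 301.4]
tcp_rot: [-1.571, 0.0, -2.859]
contact_force: [1.4, 0.2, -0.1]
opening: 0.497
```

Emit:
{"api": "send_rows", "payload": {"series": [[-0.0185,0,-0.0445,0,0,0],[0,0,0,0,0,0],[0,0,0,0,0,0]]}}

```text
clock: 2.8
eef_pos: [528.0, 212.3, 300.8]
tcp_rot: [-1.57, -0.001, -2.856]
contact_force: [0.0, 0.5, 0.5]
opening: 0.5
```

```bash
cat >> h.py <<'E'
def tool(d,yaw):
    c,s=np.cos(yaw),np.sin(yaw); return np.round([d[0]*c+d[1]*s,-d[2],-d[0]*s+d[1]*c],1)
E
python3 - <<'E'
from h import *
s=r.sense();print(s['eef_pos'],s['tcp_rot'],s['clock'],s['qpos'])
f=grab('wrist','w2.png')
for k,(m,Q) in pips(f).items():
    if len(Q)<20: continue
    v,u=np.nonzero(m);z=Q[:,2];t=z>z.max()-7
    q=Q[t];print(k,len(Q),u.mean().round(),v.mean().round(),'top',np.median(q,0).round(1),((q.min(0)+q.max(0))/2).round(1),t.sum(),'bbox mid',((Q.min(0)+Q.max(0))/2).round(1),z.max())
E
```

```text
[528.02006447 212.26564329 300.8171089 ] [-1.57029969e+00 -9.92600757e-04 -2.85593010e+00] 2.8 [ 3.79837640e-01  2.06621014e-01  1.67416969e+00 -4.21035226e-04
  1.26183688e+00  1.66509940e+00]
red 1126 418.0 83.0 top [660.2 171.  170.7] [660.6 170.7 169.4] 482 bbox mid [660.3 171.2 140.3] 172.81215055943045
yellow 59 345.0 94.0 top [636.  229.8 170.3] [639.7 231.8 170.1] 29 bbox mid [637.3 227.8 141.3] 171.41169449269506
green 813 269.0 159.0 top [562.1 278.6 170.5] [562.1 278.8 169.9] 337 bbox mid [561.9 278.2 141.6] 172.61916634886813
purple 1498 203.0 251.0 top [454.1 322.4 160.2] [453.2 322.6 158.7] 303 bbox mid [553.9 255.  111.3] 162.24132590219006
```

View pics/w2.png

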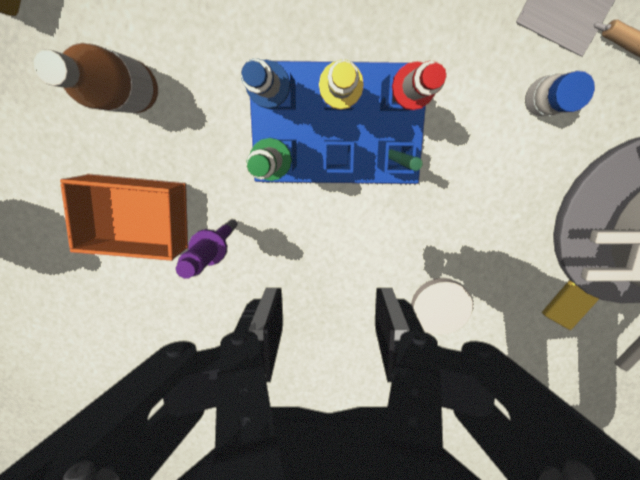

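Emit:
{"api": "send_rows", "payload": {"series": [[-0.0385,0,0.0256,0,0,0],[-0.0385,0,0.0256,0,0,0],[-0.0385,0,0.0256,0,0,0],[0,0.04,0,0,0,0],[0,0.04,0,0,0,0],[0,0.025,0,0,0,0],[0,0,0,0,0,0]]}}

```text
clock: 3.55
eef_pos: [658.1, 167.9, 192.1]
tcp_rot: [-1.571, -0.007, -2.86]
contact_force: [-0.5, 0.2, 0.0]
opening: 0.505
```

Run:
```python
from h import *
s=r.sense();print(s['eef_pos'],s['tcp_rot'],s['clock'])
f=grab('wrist','w3.png')
```

```text
[658.11876444 167.9498399  192.14719899] [-1.57072613 -0.00748653 -2.85959711] 3.55
```

View pics/w3.png

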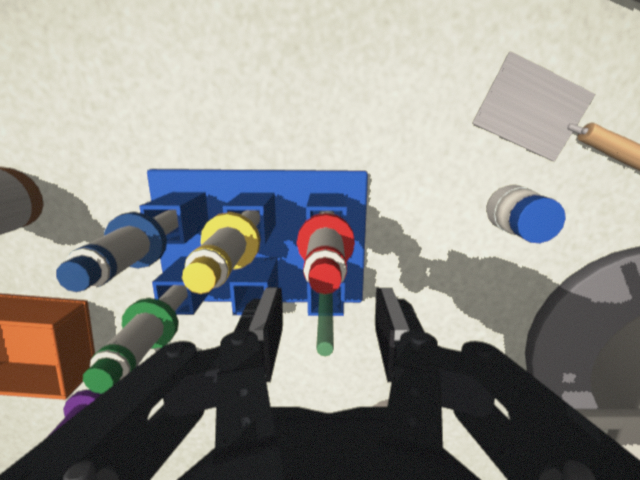

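Emit:
{"api": "send_rows", "payload": {"series": [[-0.001,0.03,0,0,0,0],[0,0.03,0,0,0,0],[0,0.012,0,0,0,0],[0,0,0,0,0,0]]}}

```text
clock: 4.0
eef_pos: [661.3, 170.7, 124.3]
tcp_rot: [-1.571, -0.001, -2.857]
contact_force: [0.1, 0.3, -0.1]
opening: 0.499
```

Run:
```python
from h import *
s=r.sense();print(s['eef_pos'],s['tcp_rot'],s['clock'])
f=grab('wrist','w4.png');f=grab('scene','s4.png')
```

```text
[661.2620112  170.70593231 124.27810726] [-1.57074496e+00 -1.14781086e-03 -2.85748487e+00] 4.0
```

View pics/w4.png

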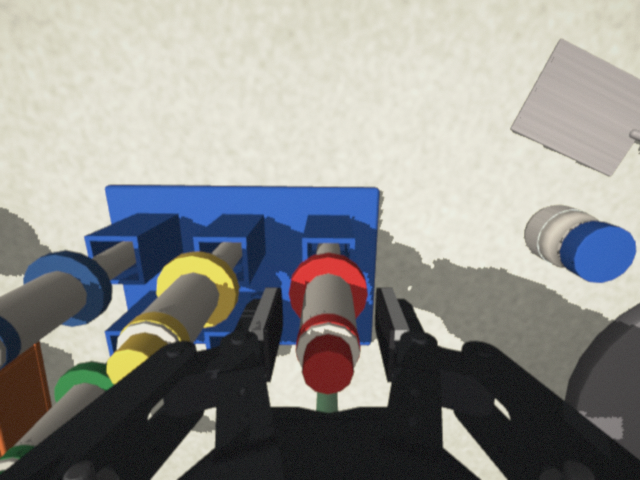

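View pics/s4.png

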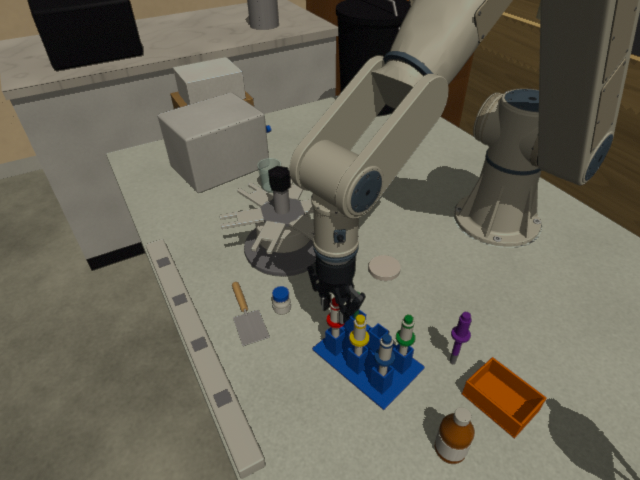

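Emit:
{"api": "send_rows", "payload": {"series": [[0,0,0,0,0,0],[0,0,0,0,0,0],[0,0,0,0,0,0],[0,0,0,0,0,0],[0,0,0,0,0,0]], "gripper": 0, "squeeze": 60}}

```text
clock: 4.6
eef_pos: [662.8, 171.7, 126.5]
tcp_rot: [-1.571, 0.003, -2.857]
contact_force: [0.8, -0.6, 6.1]
opening: 0.264
```

Emit:
{"api": "send_rows", "payload": {"series": [[0,-0.03,0,0,0,0],[0,-0.04,0,0,0,0],[0,-0.04,0,0,0,0],[0,-0.036,0,0,0,0],[0,0,0,0,0,0]]}}

```text
clock: 5.1
eef_pos: [664.2, 172.2, 277.4]
tcp_rot: [-1.57, 0.01, -2.857]
contact_force: [-0.4, -0.7, -1.1]
opening: 0.264
```

Run:
```python
from h import *
s=r.sense();print(s['eef_pos'],s['tcp_rot'],s['clock'],s['opening'])
f=grab('wrist','w5.png');f=grab('scene','s5.png')
p=s['eef_pos'];print(tool(np.array([422,-158,150])-p,s['tcp_rot'][2]))
```

```text
[664.24718899 172.22112739 277.41622766] [-1.57048661  0.01023365 -2.8567088 ] 5.1 0.2637290666238369
[325.3 127.4 248.8]
```

View pics/w5.png

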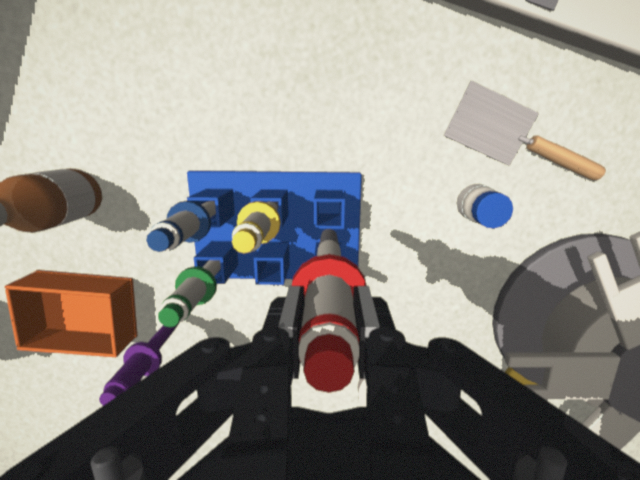

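View pics/s5.png

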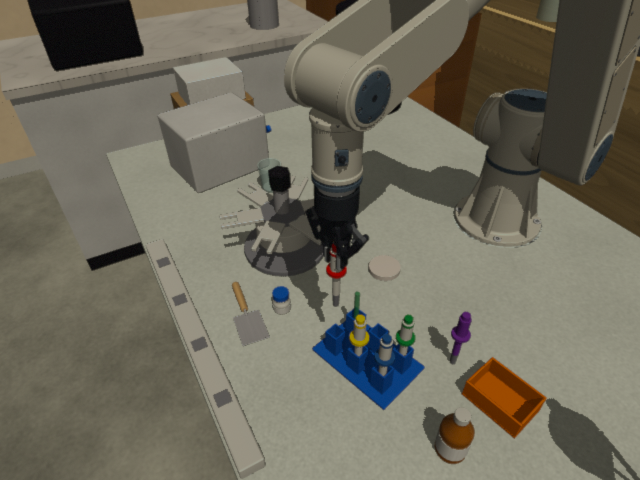

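Emit:
{"api": "send_rows", "payload": {"series": [[0.033,0,0.0246,0,0,0],[0.033,0,0.0246,0,0,0],[0.033,0,0.0246,0,0,0],[0.033,0,0.0246,0,0,0],[0.033,0,0.0246,0,0,0],[0.033,0,0.0246,0,0,0]]}}

```text
clock: 5.8
eef_pos: [510.7, -26.8, 268.6]
tcp_rot: [-1.572, -0.003, -2.856]
contact_force: [1.1, -0.8, -1.3]
opening: 0.265
```

Emit:
{"api": "send_rows", "payload": {"series": [[0.033,0.024,0.0246,0,0,0],[0.033,0.024,0.0246,0,0,0],[0.033,0.024,0.0246,0,0,0],[0.033,0.024,0.0246,0,0,0],[0,0,0,0,0,0],[0,0,0,0,0,0],[0,0,0,0,0,0]]}}

```text
clock: 6.5
eef_pos: [414.4, -157.0, 174.3]
tcp_rot: [-1.571, 0.0, -2.857]
contact_force: [0.6, -0.3, -1.0]
opening: 0.262
```

Run:
```python
from h import *
s=r.sense();print(s['eef_pos'],s['tcp_rot'],s['clock'],s['opening'],s['contact_force'])
f=grab('wrist','w6.png');f=grab('scene','s6.png')
```

```text
[ 414.36575718 -157.0126282   174.26918377] [-1.57099456e+00  2.08980866e-04 -2.85674739e+00] 6.5 0.26241759647872503 [ 0.64596783 -0.30508394 -1.02114672]
```

View pics/w6.png

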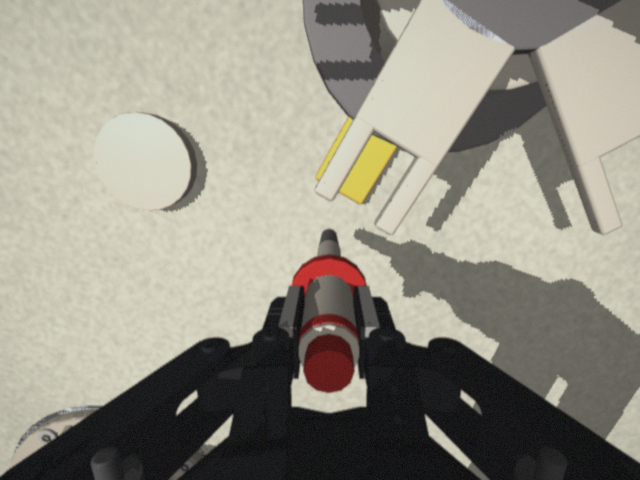

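View pics/s6.png

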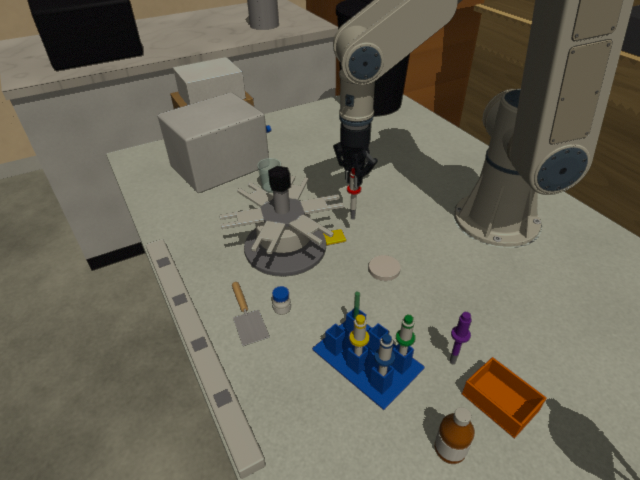

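Run:
```python
import cv2
a=cv2.imread('pics/w6.png')[100:250,290:470];cv2.imwrite('pics/c4.png',cv2.resize(a,(720,600),interpolation=2))
```

```text
(no output)
```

View pics/c4.png

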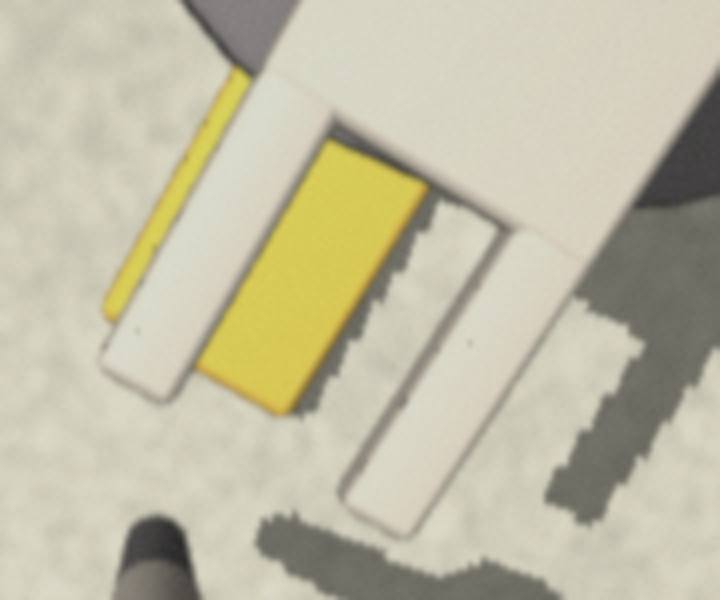

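Run:
```python
from h import *
s=r.sense();f=grab('wrist')
R=lambda x,y:ray(f,290+x/4,100+y/4,135)
a0,a1,b0,b1=R(333,115),R(508,222),R(175,397),R(345,490)
a=(a0+a1)/2;b=(b0+b1)/2;d=(b-a)/np.linalg.norm(b-a)
print(np.linalg.norm(b-a),np.linalg.norm(a1-a0),np.linalg.norm(b1-b0),a,b,d,'load',a+11*d,'axis',a-119*d)
z=s['eef_pos'][2]-116.5
print('tip z',z)
# red blobs
H=hsv(f);m=cv2.inRange(H,(0,150,40),(6,255,255))
n,l,st,c=cv2.connectedComponentsWithStats(m)
for i in range(1,n):
    if st[i,4]>60: print(st[i],c[i],ray(f,*c[i],z+161),ray(f,*c[i],z+103))
print('tip px',ray(f,329,231,z), cloud(f)[240,329],s['eef_pos'])
```

```text
41.21302767088469 26.789698138059087 26.857576534414793 [ 493.50510703 -170.12161404  135.        ] [ 453.23966428 -161.33481887  135.        ] [-0.97700764  0.21320431  0.        ] load [ 482.75802303 -167.77636662  135.        ] axis [ 609.76901577 -195.49292707  135.        ]
tip z 58.150075316625134
[ 293  255   72   39 1373] [328.17625637 271.53823744] [ 449.15072289 -147.09906849  219.15007532] [ 425.46035271 -154.10013483  161.15007532]
[300 315  58  22 368] [328.60054348 322.23913043] [ 432.03074663 -152.27952463  219.15007532] [ 398.19834791 -162.34953997  161.15007532]
[ 305  335   48   57 1918] [328.31699687 364.39051095] [ 416.36031406 -156.79502909  219.15007532] [ 373.24460956 -169.54007006  161.15007532]
tip px [ 416.82698991 -157.37547659   58.15007532] [ 420.7232265  -156.11978432   94.18701972] [ 414.81751709 -156.78226559  174.65007532]
```

Emit:
{"api": "send_rows", "payload": {"series": [[-0.0138,0.002,0.0061,0,0,0],[-0.0138,0.002,0.0061,0,0,0],[0,0,0,0,0,0],[0,0,0,0,0,0]]}}

```text
clock: 7.05
eef_pos: [444.3, -161.1, 170.0]
tcp_rot: [-1.571, -0.001, -2.856]
contact_force: [-0.0, -0.3, -1.7]
opening: 0.264
```

Run:
```python
from h import *
s=r.sense();print(s['eef_pos'],s['clock'],s['contact_force'])
f=grab('wrist','w7.png')
import cv2
a=cv2.imread('pics/w7.png')[120:300,220:460];cv2.imwrite('pics/c5.png',cv2.resize(a,None,fx=3,fy=3,interpolation=2))
```

```text
[ 444.34980008 -161.12686855  169.98037076] 7.05 [-0.02018245 -0.26456792 -1.70813095]
```

View pics/c5.png

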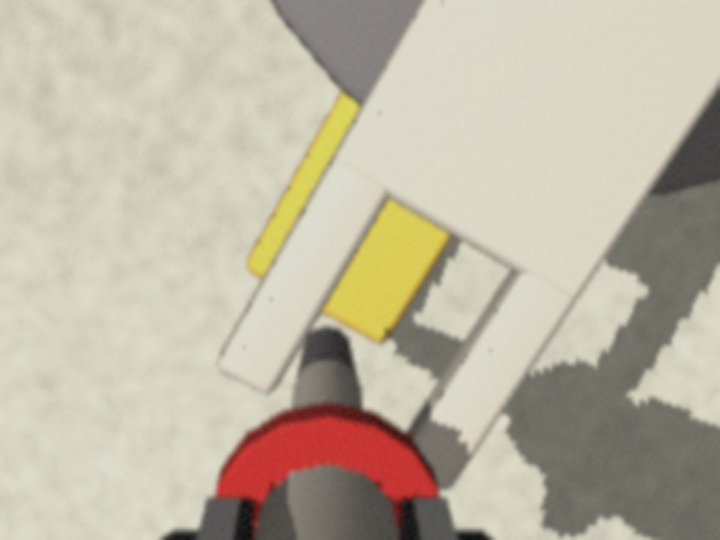

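Run:
```python
from h import *
s=r.sense();f=grab('wrist')
R=lambda x,y:ray(f,220+x/3,120+y/3,135)
a0,b0,a1=R(385,193),R(270,390),R(513,270)
d=(b0-a0)/np.linalg.norm(b0-a0);a=(a0+a1)/2
H=hsv(f);m=cv2.inRange(H,(0,150,40),(6,255,255))
n,l,st,c=cv2.connectedComponentsWithStats(m);i=[i for i in range(1,n) if st[i,1]>310 and st[i,4]>800]
z=s['eef_pos'][2]-116.5
p=ray(f,*c[i[0]],z+161)
L=a+11*d;v=L-p
print('tipz',z,'btn',p,'tcp',s['eef_pos'],'load',L,'d',d,np.linalg.norm(a1-a0),'need',v[:2],'tool',tool([v[0],v[1],0],s['tcp_rot'][2]),'perp',v[0]*d[1]-v[1]*d[0])
```

```text
tipz 53.467621228972746 btn [ 445.46862457 -161.09549942  214.46762123] tcp [ 443.79609423 -161.11352862  169.96762123] load [ 481.55196504 -167.63907617  135.        ] d [-0.97365195  0.22803922  0.        ] 26.650681022670057 need [36.08334047 -6.54357675] tool [-32.8   0.   16.4] perp 1.8572506241096338
```

Emit:
{"api": "send_rows", "payload": {"series": [[-0.0108,0,0.0058,0,0,0],[-0.0108,0,0.0058,0,0,0],[-0.0108,0,0.0058,0,0,0],[0,0,0,0,0,0],[0,0.006,0,0,0,0],[0,0.004,0,0,0,0],[0,0,0,0,0,0],[0,0,0,0,0,0]]}}

```text
clock: 7.95
eef_pos: [479.3, -168.8, 160.0]
tcp_rot: [-1.571, -0.001, -2.857]
contact_force: [0.2, 0.8, -0.2]
opening: 0.262
```

Run:
```python
from h import *
s=r.sense();print(s['eef_pos'],s['clock'],s['contact_force'])
f=grab('wrist','w8.png');f=grab('scene','s8.png')
import cv2
a=cv2.imread('pics/s8.png')[140:280,220:420];cv2.imwrite('pics/c6.png',cv2.resize(a,(800,560),interpolation=2))
```

```text
[ 479.32459502 -168.7993966   160.04520138] 7.95 [ 0.22456928  0.77585079 -0.23885752]
```

View pics/w8.png

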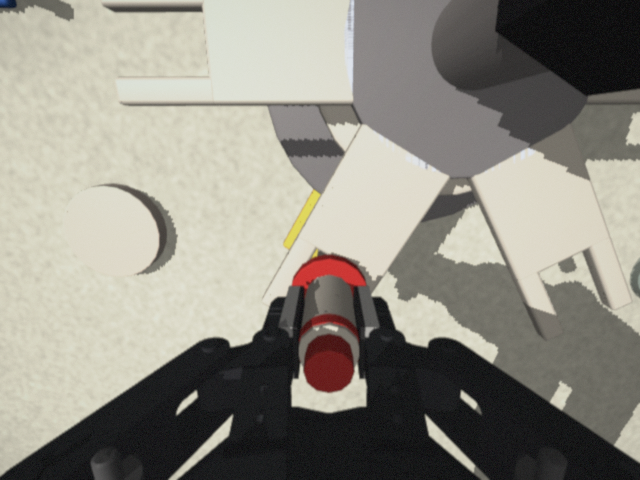

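View pics/c6.png

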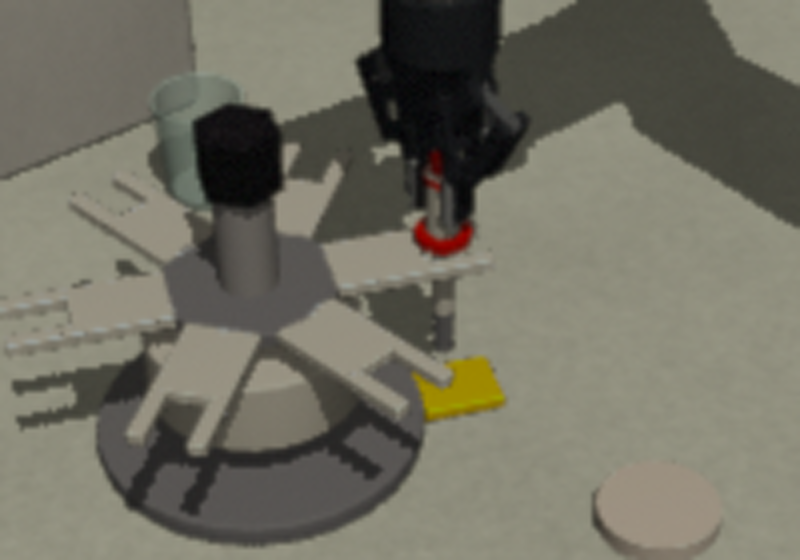

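Emit:
{"api": "send_rows", "payload": {"series": [[0,0.002,0,0,0,0],[0,0.002,0,0,0,0],[0,0,0,0,0,0],[0,0,0,0,0,0]]}}

```text
clock: 8.45
eef_pos: [479.9, -169.0, 156.5]
tcp_rot: [-1.571, 0.0, -2.857]
contact_force: [-1.4, 0.1, 4.3]
opening: 0.261
```

Emit:
{"api": "send_rows", "payload": {"series": [[0,0,0,0,0,0],[0,0,0,0,0,0],[0,0,0,0,0,0],[0,0,0,0,0,0],[0,0,0,0,0,0]], "gripper": 0.5}}

```text
clock: 8.95
eef_pos: [479.8, -168.9, 156.2]
tcp_rot: [-1.571, -0.0, -2.857]
contact_force: [0.4, -0.1, 0.1]
opening: 0.502
```

Run:
```python
from h import *
s=r.sense();print(s['eef_pos'],s['clock'],s['contact_force'])
f=grab('wrist','w9.png');f=grab('scene','s9.png')
import cv2
a=cv2.imread('pics/s9.png')[140:280,220:420];b=cv2.imread('pics/w9.png')[150:450,200:460]
cv2.imwrite('pics/c7.png',np.hstack([cv2.resize(a,(450,315),interpolation=2),cv2.resize(b,(273,315))]))
```

```text
[ 479.7623144  -168.89919007  156.23773512] 8.95 [ 0.39610486 -0.14348176  0.12841186]
```

View pics/c7.png

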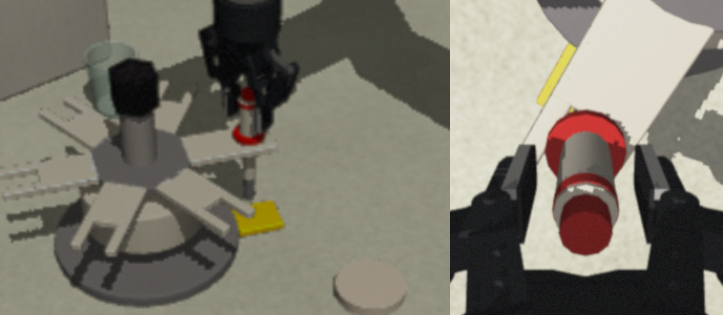

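Emit:
{"api": "send_rows", "payload": {"series": [[0,-0.04,0,0,0,0],[0,-0.048,0,0,0,0],[0,-0.048,0,0,0,0],[0,0,0,0,0,0],[0,0,0,0,0,0]]}}

```text
clock: 9.55
eef_pos: [480.3, -169.1, 293.5]
tcp_rot: [-1.569, 0.002, -2.857]
contact_force: [0.3, -0.1, -0.9]
opening: 0.497
```

Run:
```python
from h import *
s=r.sense();print(s['eef_pos'],s['clock'])
f=grab('wrist','w10.png');P=cloud(f)
m=(f['depth']>0)&(P[...,2]>245)&(P[...,2]<258)&(np.abs(P[...,0]-608)<40)&(np.abs(P[...,1]+198)<40)
q=P[m];print(len(q),np.median(q,0))
# hull of top in world
h=cv2.convexHull(q[:,:2].astype(np.float32));print(cv2.minEnclosingCircle(h));a=cv2.approxPolyDP(h,5,True)[:,0];print(a)
for i in range(len(a)):
    e=a[(i+1)%len(a)]-a[i];print(np.linalg.norm(e).round(1),np.degrees(np.arctan2(e[1],e[0])).round(1))
```

```text
[ 480.33722663 -169.10334918  293.54269067] 9.55
10188 [ 607.67971332 -198.93353512  251.7551582 ]
((608.054443359375, -199.03857421875), 29.159482955932617)
[[ 629.1832  -219.13441]
 [ 632.1653  -204.84839]
 [ 618.7576  -174.67908]
 [ 586.9256  -178.94273]
 [ 580.0966  -206.58983]
 [ 602.61273 -227.06633]]
14.6 78.2
33.0 114.0
32.1 -172.4
28.5 -103.9
30.4 -42.3
27.7 16.6
```

View pics/w10.png

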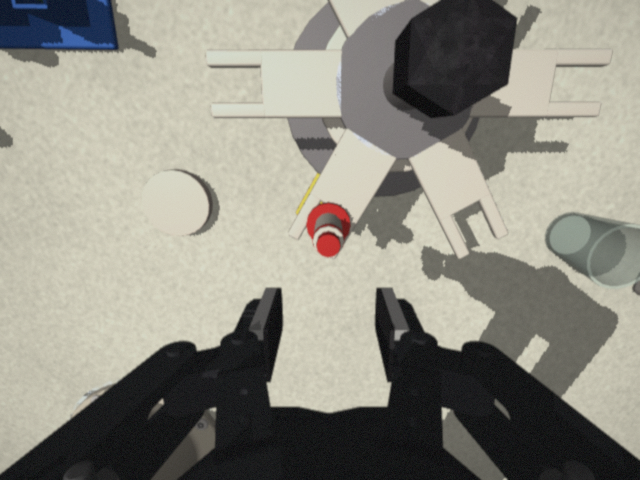

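Emit:
{"api": "send_rows", "payload": {"series": [[-0.038,0,0.0216,0,0,0],[-0.038,0,0.0216,0,0,0],[-0.038,0,0.0216,0,0,0],[0,0,0,0,0,0],[0,0,0,0,0,0],[0,0,0,0,0,0]], "gripper": 1}}

```text
clock: 10.2
eef_pos: [606.0, -198.7, 290.8]
tcp_rot: [-1.573, -0.003, -2.857]
contact_force: [0.5, -0.4, 0.2]
opening: 1.0
```

Run:
```python
from h import *
s=r.sense();print(s['eef_pos'],s['clock'],s['opening'])
f=grab('wrist','w11.png')
p=s['eef_pos'];print(tool(np.array([608,-199,218])-p,s['tcp_rot'][2]))
```

```text
[ 605.96212818 -198.67444898  290.81439394] 10.2 0.999931563121971
[-1.9 72.8  0.9]
```

View pics/w11.png

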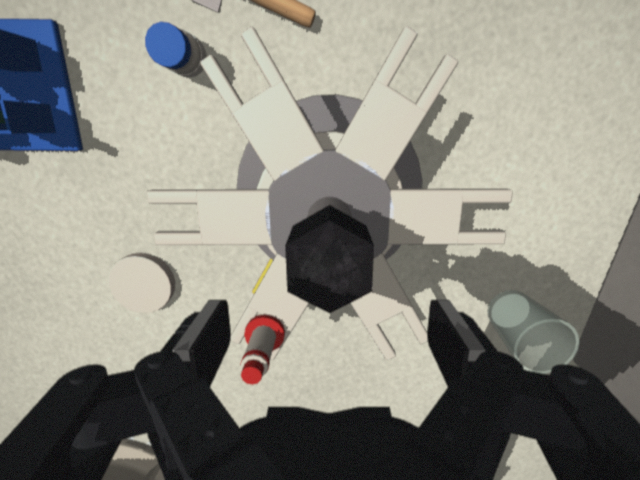

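Emit:
{"api": "send_rows", "payload": {"series": [[-0.002,0.035,0.001,0,0,0],[0,0.038,0,0,0,0],[0,0,0,0,0,0],[0,0,0,0,0,0]]}}

```text
clock: 10.65
eef_pos: [608.9, -199.3, 219.9]
tcp_rot: [-1.571, -0.001, -2.857]
contact_force: [0.2, -0.6, -0.2]
opening: 0.997
```

Emit:
{"api": "send_rows", "payload": {"series": [[0,0,0,0,0,0],[0,0,0,0,0,0],[0,0,0,0,0,0],[0,0,0,0,0,0]], "gripper": 0, "squeeze": 50}}

```text
clock: 11.05
eef_pos: [610.0, -197.9, 221.7]
tcp_rot: [-1.572, 0.002, -2.857]
contact_force: [-4.2, 8.9, 11.5]
opening: 0.581
```

Emit:
{"api": "send_rows", "payload": {"series": [[0,0,0,0,-2.5,0],[0,0,0,0,-5,0],[0,0,0,0,-5,0],[0,0,0,0,-5,0],[0,0,0,0,-5,0],[0,0,0,0,-5,0],[0,0,0,0,-5,0]]}}

```text
clock: 11.75
eef_pos: [609.1, -196.6, 221.7]
tcp_rot: [-1.574, 0.003, -2.286]
contact_force: [-9.0, 15.4, 14.5]
opening: 0.574
```

Emit:
{"api": "send_rows", "payload": {"series": [[0,0,0,0,-5,0],[0,0,0,0,-5,0],[0,0,0,0,-5,0],[0,0,0,0,-5,0],[0,0,0,0,-5,0],[0,0,0,0,-2.5,0],[0,0,0,0,0,0],[0,0,0,0,0,0]]}}

```text
clock: 12.55
eef_pos: [607.9, -196.0, 221.7]
tcp_rot: [-1.575, 0.005, -1.809]
contact_force: [-14.4, 18.3, 16.8]
opening: 0.578
```

Emit:
{"api": "send_rows", "payload": {"series": [[0,0,0,0,0,0],[0,0,0,0,0,0],[0,0,0,0,0,0],[0,0,0,0,0,0]], "gripper": 1}}

```text
clock: 12.95
eef_pos: [609.8, -199.8, 219.5]
tcp_rot: [-1.57, -0.0, -1.81]
contact_force: [0.1, 0.4, -0.3]
opening: 1.001
```

Run:
```python
from h import *
s=r.sense();print(s['eef_pos'],s['tcp_rot'],s['clock'],s['opening'])
f=grab('wrist','w12.png')
```

```text
[ 609.82392988 -199.80318832  219.47618439] [-1.57024661e+00 -2.00307155e-04 -1.80982453e+00] 12.95 1.001083465953298
```

View pics/w12.png

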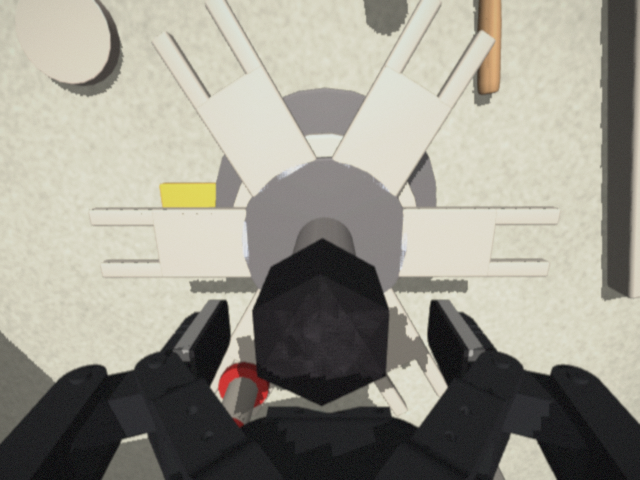

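Emit:
{"api": "send_rows", "payload": {"series": [[0,-0.04,0,0,0,0],[0,-0.042,0,0,0,0],[0,0,0,0,8.58,0],[0,0,0,0,8.58,0],[0,0,0,0,8.58,0],[0,0,0,0,8.58,0],[0,0,0,0,8.58,0],[0,0,0,0,8.58,0]]}}

```text
clock: 13.8
eef_pos: [609.6, -199.7, 301.1]
tcp_rot: [-1.571, -0.0, -2.715]
contact_force: [0.3, -0.0, 0.3]
opening: 1.002
```

Emit:
{"api": "send_rows", "payload": {"series": [[0,0,0,0,8.5,0],[-0.0045,0,-0.046,0,0,0],[-0.0045,0,-0.046,0,0,0],[-0.0045,0,-0.046,0,0,0],[-0.0045,0,-0.046,0,0,0],[-0.0045,0,-0.046,0,0,0],[-0.0045,0,-0.046,0,0,0]], "gripper": 0.5}}

```text
clock: 14.5
eef_pos: [557.4, 74.5, 301.4]
tcp_rot: [-1.571, 0.0, -2.857]
contact_force: [0.6, 0.5, 0.1]
opening: 0.496
```

Emit:
{"api": "send_rows", "payload": {"series": [[-0.0045,0,-0.046,0,0,0],[-0.0045,0,-0.046,0,0,0],[-0.0045,0,-0.046,0,0,0],[0,0,0,0,0,0],[0,0,0,0,0,0]]}}

```text
clock: 15.0
eef_pos: [531.8, 210.0, 301.1]
tcp_rot: [-1.57, -0.0, -2.854]
contact_force: [-0.0, -1.0, 0.1]
opening: 0.5
```

```bash
cat > look.py <<'E'
from h import *
import sys
n=sys.argv[1]
s=r.sense();print(s['eef_pos'].round(1),s['tcp_rot'].round(3),s['clock'],s['qpos'].round(2))
f=grab('wrist','w%s.png'%n);g=grab('scene','s%s.png'%n)
for k,(m,Q) in pips(f).items():
    if len(Q)<20: continue
    mm=m.astype(np.uint8);nn,l,st,c=cv2.connectedComponentsWithStats(mm)
    P=cloud(f)
    for i in range(1,nn):
        if st[i,4]<40: continue
        q=P[l==i];print(k,c[i].round(),st[i,4],'med',np.median(q,0).round(1),'mid',((q.min(0)+q.max(0))/2).round(1),'z',q[:,2].max().round(0))
H=hsv(f);P=cloud(f);B=(cv2.inRange(H,(100,120,30),(120,255,255))>0)&(f['depth']>0)&(P[...,2]>140)&(P[...,1]>80)
q=P[B]
if len(q)>30: print('blue btn',np.median(q,0).round(1),((q.min(0)+q.max(0))/2).round(1),len(q))
E
python3 look.py 13
```

```text
[531.8 210.  301.1] [-1.57  -0.    -2.854] 15.0 [ 0.37  0.21  1.67 -0.    1.26  1.66]
green [277. 164.] 460 med [564.9 267.9 113.3] mid [561.  273.9 112.4] z 116.0
green [250. 164.] 322 med [564.5 282.9 169.8] mid [564.5 283.4 169.8] z 173.0
purple [199. 255.] 1501 med [460.  319.  126.1] mid [454.  323.3 111.2] z 162.0
blue btn [627.3 300.6 169.9] [627.5 299.3 159.6] 465
```

View pics/w13.png

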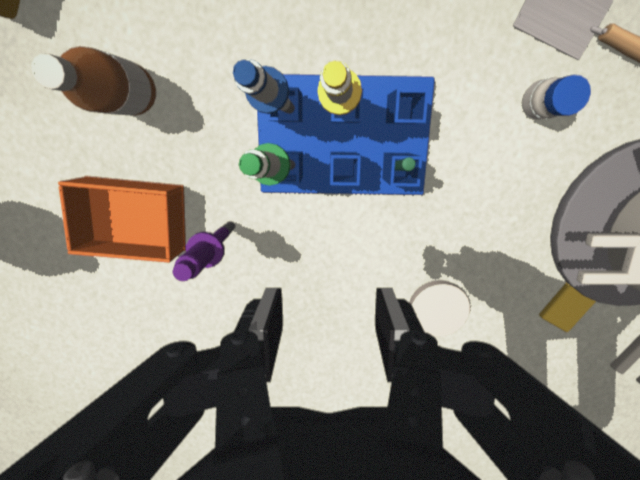

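View pics/s13.png

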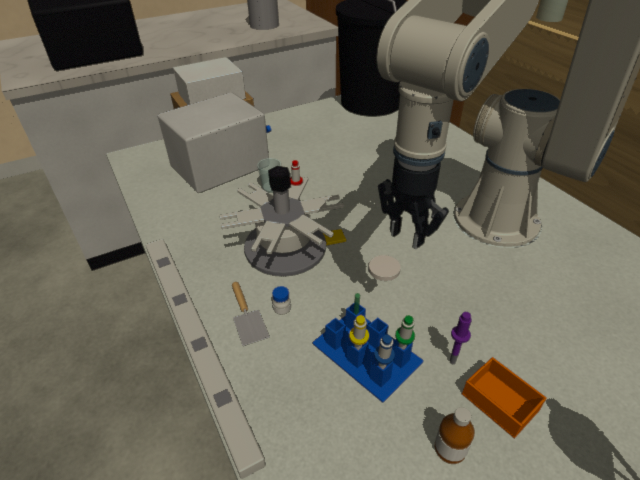

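Run:
```python
from h import *
f=grab('wrist');H=hsv(f);P=cloud(f);print(H[75,336],H[95,345])
m=(cv2.inRange(H,(20,120,60),(34,255,255))>0)&(P[...,2]>95)&(f['depth']>0)&(P[...,1]>100)
q=P[m];
for lo,hi in((160,175),(100,118)):
    t=q[(q[:,2]>lo)&(q[:,2]<hi)];print(len(t),np.median(t,0).round(1),((t.min(0)+t.max(0))/2).round(1))
s=r.sense();p=s['eef_pos'];y=s['tcp_rot'][2]
t=q[q[:,2]>160];c=(t.min(0)+t.max(0))/2;print(tool([c[0]-p[0],c[1]-p[1],0],y))
# cup rim of holder corners
B=(cv2.inRange(H,(100,120,30),(120,255,255))>0)&(f['depth']>0)&(abs(P[...,2]-10)<4);b=P[B][:,:2].astype(np.float32);print(cv2.minAreaRect(b))
```

```text
[ 30 136 231] [ 21  25 133]
456 [641.8 232.7 170.3] [642.1 232.7 168.4]
629 [631.  220.1 113.3] [638.5 227.6 112.8]
[-112.3    0.     7.1]
((603.3760375976562, 210.55331420898438), (137.58126831054688, 207.88851928710938), 15.772143363952637)
```

Run:
```python
from h import *
f=grab('wrist')
for n,px in(('red cup',(411,107)),('empty',(345,169)),('rodcup',(404,169))): print(n,ray(f,*px,70).round(1))
for n,px in(('TL',(258,77)),('TR',(434,78)),('BR',(425,194)),('BL',(262,193))): print(n,ray(f,*px,10).round(1))
```

```text
red cup [652.6 154.2  70. ]
empty [573.8 200.7  70. ]
rodcup [591.6 139.5  70. ]
TL [640.7 323.9  10. ]
TR [697.1 127.5  10. ]
BR [567.   88.4  10. ]
BL [509.8 289.1  10. ]
```

Emit:
{"api": "send_rows", "payload": {"series": [[-0.0365,0,0.0037,0,0,0],[-0.0365,0,0.0037,0,0,0],[-0.0365,0,0.0037,0,0,0],[0,0.04,0,0,0,0],[0,0.04,0,0,0,0],[0,0.03,0,0,0,0],[0,0,0,0,0,0],[0,0,0,0,0,0]]}}

```text
clock: 16.0
eef_pos: [640.7, 228.4, 191.8]
tcp_rot: [-1.571, -0.0, -2.858]
contact_force: [0.7, -0.7, 0.8]
opening: 0.504
```

```bash
python3 look.py 14
```

```text
[640.7 228.4 191.8] [-1.571 -0.    -2.858] 16.0 [ 0.34  0.47  1.54 -0.    1.13  1.63]
yellow [320. 262.] 56 med [652.2 234.4 169.2] mid [649.9 237.4 169.2] z 172.0
yellow [310. 279.] 52 med [641.2 237.8 170.1] mid [640.9 237.7 170.2] z 172.0
green [227. 313.] 377 med [572.4 286.2 110.3] mid [596.3 279.5 160.1] z 214.0
purple [156. 407.] 109 med [464.1 325.2 106.6] mid [548.8 301.2 182.1] z 263.0
blue btn [629.8 299.5 169.4] [638.8 253.1 188.1] 1052
```

View pics/w14.png

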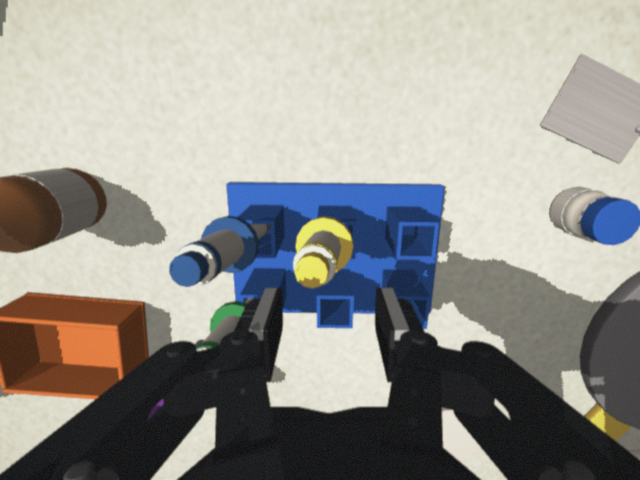

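Emit:
{"api": "send_rows", "payload": {"series": [[0,0,-0.005,0,0,0],[0,0.03,0,0,0,0],[0,0.03,0,0,0,0],[0,0.008,0,0,0,0],[0,0,0,0,0,0],[0,0,0,0,0,0]]}}

```text
clock: 16.7
eef_pos: [639.8, 234.7, 125.0]
tcp_rot: [-1.571, 0.002, -2.856]
contact_force: [1.0, 1.5, 0.3]
opening: 0.501
```

```bash
python3 look.py 15
```

```text
[639.8 234.7 125. ] [-1.571e+00  2.000e-03 -2.856e+00] 16.7 [0.35 0.54 1.59 0.   1.01 1.63]
yellow [363. 267.] 44 med [658.1 221.2 112. ] mid [657.4 222.  111.7] z 113.0
yellow [324. 339.] 182 med [649.2 238.2 169.2] mid [650.3 239.1 169.2] z 172.0
green [191. 449.] 183 med [572.6 275.7 154.4] mid [571.5 276.  154.4] z 158.0
green [168. 471.] 325 med [571.4 281.  164.9] mid [591.4 280.7 179.3] z 199.0
blue btn [631.2 299.8 168.9] [641.1 252.4 164.1] 2847
```

View pics/w15.png

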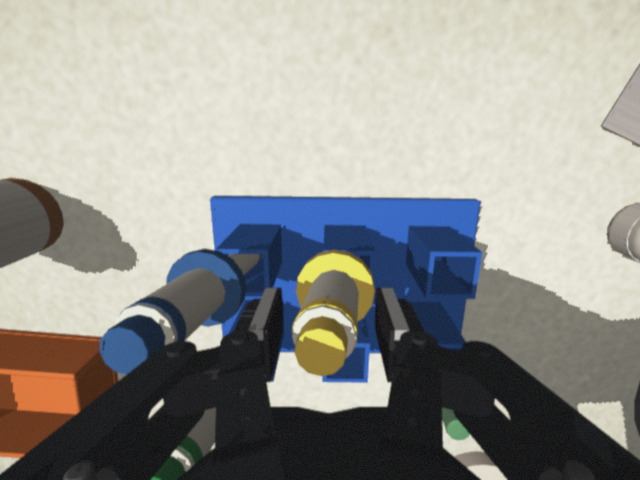

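Emit:
{"api": "send_rows", "payload": {"series": [[-0.004,0,0,0,0,0],[0,0,0,0,0,0],[0,0,0,0,0,0]]}}

```text
clock: 17.1
eef_pos: [643.0, 235.4, 123.7]
tcp_rot: [-1.571, 0.001, -2.856]
contact_force: [-0.3, 0.3, 0.2]
opening: 0.501
```

Emit:
{"api": "send_rows", "payload": {"series": [[0,0,0,0,0,0],[0,0,0,0,0,0],[0,0,0,0,0,0],[0,0,0,0,0,0],[0,0,0,0,0,0]], "gripper": 0, "squeeze": 60}}

```text
clock: 17.6
eef_pos: [643.3, 234.0, 123.7]
tcp_rot: [-1.569, 0.001, -2.856]
contact_force: [1.1, -5.8, 2.4]
opening: 0.269
```

Emit:
{"api": "send_rows", "payload": {"series": [[0,-0.02,0,0,0,0],[0,-0.04,0,0,0,0],[0,-0.045,0,0,0,0],[0,-0.043,0,0,0,0],[0,0,0,0,0,0],[0,0,0,0,0,0]]}}

```text
clock: 18.2
eef_pos: [642.9, 235.4, 272.3]
tcp_rot: [-1.571, 0.002, -2.856]
contact_force: [-0.0, 0.1, -2.0]
opening: 0.265
```

```bash
python3 look.py 16
```

```text
[642.9 235.4 272.3] [-1.571e+00  2.000e-03 -2.856e+00] 18.2 [0.35 0.41 1.45 0.   1.27 1.63]
yellow [350. 267.] 85 med [659.8 227.7 258.5] mid [656.7 229.6 258.5] z 261.0
green [266. 280.] 435 med [570.5 273.6 111.5] mid [594.2 277.4 195.8] z 284.0
green [242. 311.] 336 med [564.6 284.4 169.4] mid [564.1 284.8 167.5] z 172.0
purple [213. 334.] 49 med [460.  323.2  64.3] mid [459.4 322.4  67. ] z 74.0
purple [186. 399.] 57 med [451.4 316.  159.8] mid [451.2 316.4 153.6] z 161.0
blue btn [627.7 302.2 169.6] [628.6 267.2 158.5] 408
```

View pics/w16.png

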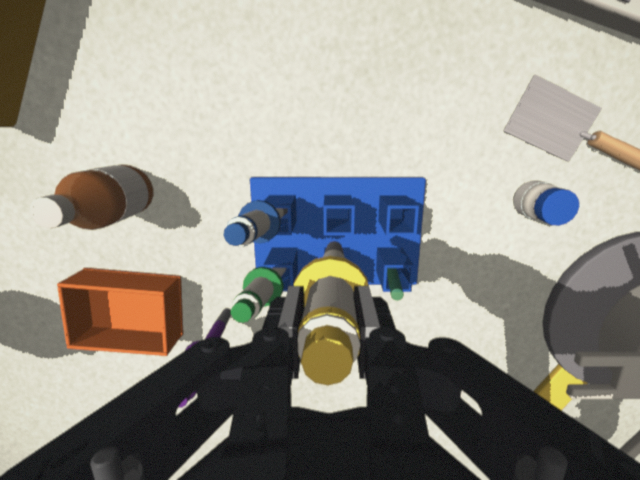

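View pics/s16.png

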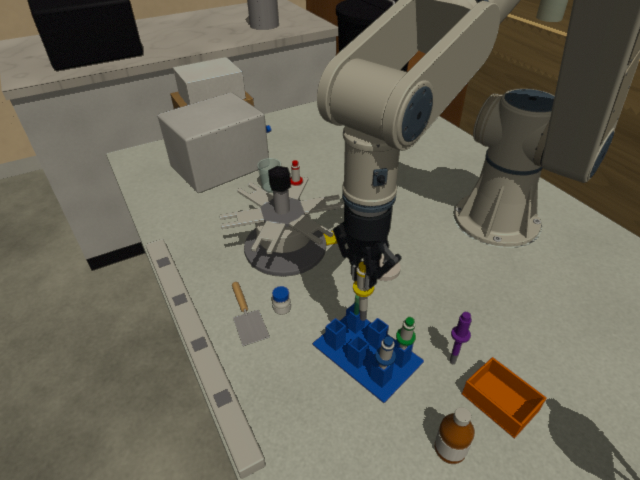

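Emit:
{"api": "send_rows", "payload": {"series": [[0.0328,0,0.031,0,0,0],[0.0328,0,0.031,0,0,0],[0.0328,0,0.031,0,0,0],[0.0328,0,0.031,0,0,0],[0.0328,0,0.031,0,0,0]]}}

```text
clock: 18.8
eef_pos: [526.7, 39.1, 269.3]
tcp_rot: [-1.571, -0.003, -2.856]
contact_force: [0.7, -0.8, -1.0]
opening: 0.265
```

Emit:
{"api": "send_rows", "payload": {"series": [[0.0328,0.02,0.031,0,0,0],[0.0328,0.02,0.031,0,0,0],[0.0328,0.02,0.031,0,0,0],[0.0328,0.02,0.031,0,0,0],[0.0328,0.02,0.031,0,0,0],[0,0,0,0,0,0],[0,0,0,0,0,0],[0,0,0,0,0,0]]}}

```text
clock: 19.6
eef_pos: [415.3, -153.9, 171.0]
tcp_rot: [-1.571, -0.0, -2.856]
contact_force: [-0.1, 0.4, 0.0]
opening: 0.266
```

```bash
python3 look.py 17; python3 -c "
from h import *
s=r.sense();p=s['eef_pos'];print(s['opening'],tool(np.array([480,-168.6,p[2]])-p,s['tcp_rot'][2]))"
```

```text
[ 415.3 -153.9  171. ] [-1.571 -0.    -2.856] 19.6 [-0.36  0.14  2.07  0.    0.93  0.93]
red [628. 175.] 1340 med [ 511.3 -281.2  142.1] mid [ 513.9 -285.5  139.7] z 145.0
yellow [332. 272.] 979 med [ 426.9 -153.3  157.8] mid [ 423.8 -153.9  164.9] z 175.0
yellow [344. 318.] 51 med [ 428.7 -157.   202.4] mid [ 427.3 -157.   202.1] z 204.0
0.2655004758324205 [-57.3  -0.   32.5]
```

View pics/w17.png

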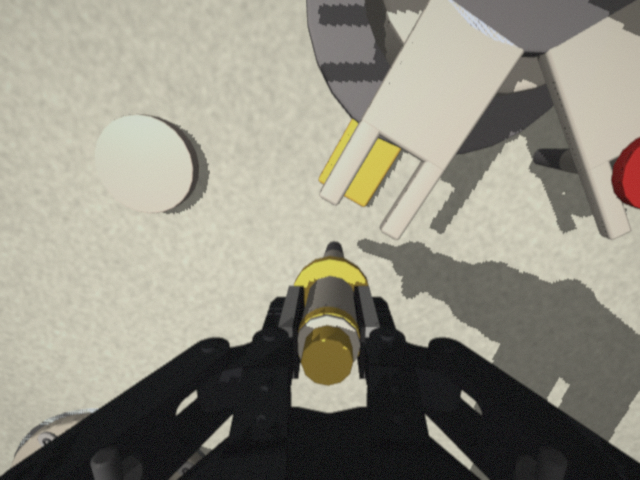

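Emit:
{"api": "send_rows", "payload": {"series": [[-0.0143,0,0.0081,0,0,0],[-0.0143,0,0.0081,0,0,0],[-0.0143,0,0.0081,0,0,0],[-0.0143,0,0.0081,0,0,0],[0,0,0,0,0,0],[0,0.006,0,0,0,0],[0,0.004,0,0,0,0],[0,0,0,0,0,0]]}}

```text
clock: 20.5
eef_pos: [477.9, -168.8, 160.5]
tcp_rot: [-1.572, -0.002, -2.856]
contact_force: [0.0, -0.7, -0.3]
opening: 0.268
```

```bash
cat > duo.py <<'E'
import sys
from h import *
n=sys.argv[1];s=r.sense();print(s['eef_pos'].round(1),s['tcp_rot'].round(3),s['clock'],s['contact_force'].round(1),s['opening'])
grab('wrist','w%s.png'%n);grab('scene','s%s.png'%n)
a=cv2.imread('pics/s%s.png'%n)[130:280,210:420];b=cv2.imread('pics/w%s.png'%n)[0:450]
cv2.imwrite('pics/d%s.png'%n,np.hstack([cv2.resize(a,(440,314),interpolation=2),cv2.resize(b,(360,314))]))
E
python3 duo.py 18
```

```text
[ 477.9 -168.8  160.5] [-1.572e+00 -2.000e-03 -2.856e+00] 20.5 [ 0.  -0.7 -0.3] 0.2682862282037414
```

View pics/d18.png

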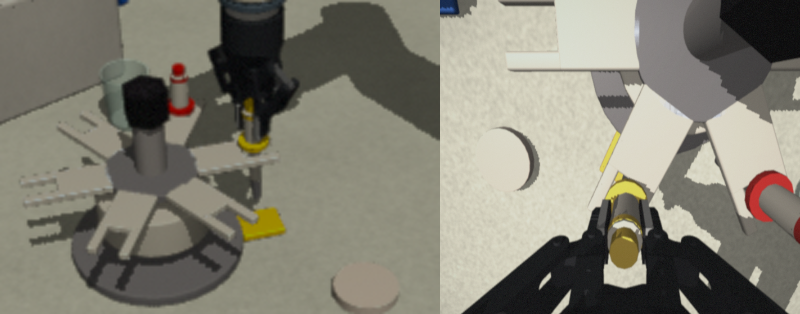

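Emit:
{"api": "send_rows", "payload": {"series": [[-0.002,0.002,0,0,0,0],[0,0.002,0,0,0,0],[0,0,0,0,0,0],[0,0,0,0,0,0]]}}

```text
clock: 21.0
eef_pos: [481.0, -168.9, 157.3]
tcp_rot: [-1.571, -0.0, -2.856]
contact_force: [0.4, -0.6, 0.1]
opening: 0.266
```

Emit:
{"api": "send_rows", "payload": {"series": [[0,0,0,0,0,0],[0,0,0,0,0,0],[0,0,0,0,0,0],[0,0,0,0,0,0],[0,0,0,0,0,0]], "gripper": 0.5}}

```text
clock: 21.5
eef_pos: [481.0, -168.9, 157.3]
tcp_rot: [-1.571, 0.0, -2.856]
contact_force: [0.1, -0.2, -0.6]
opening: 0.497
```

```bash
python3 duo.py 19
```

```text
[ 481.  -168.9  157.3] [-1.571  0.    -2.856] 21.5 [ 0.1 -0.2 -0.6] 0.4966188523329091
```

View pics/d19.png

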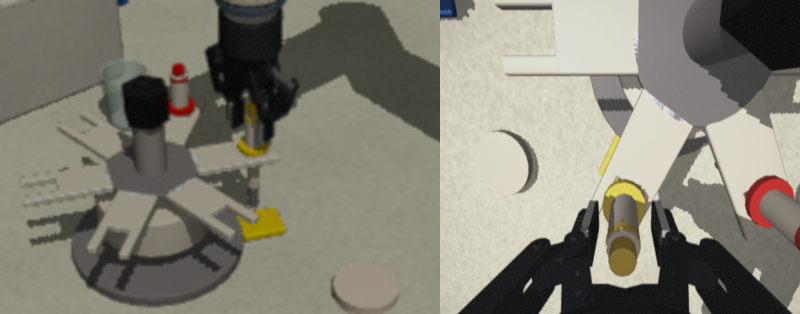

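Emit:
{"api": "send_rows", "payload": {"series": [[0,-0.04,0,0,0,0],[0,-0.048,0,0,0,0],[0,-0.048,0,0,0,0],[0,0,0,0,0,0],[-0.0379,0,0.0207,0,0,0],[-0.0379,0,0.0207,0,0,0],[-0.0379,0,0.0207,0,0,0]]}}

```text
clock: 22.3
eef_pos: [608.9, -196.8, 293.4]
tcp_rot: [-1.571, 0.0, -2.857]
contact_force: [0.5, -0.3, 0.1]
opening: 0.499
```

Emit:
{"api": "send_rows", "payload": {"series": [[0,0,0,0,0,0],[0,0,0,0,0,0],[0,0,0,0,0,0]], "gripper": 1}}

```text
clock: 22.6
eef_pos: [606.6, -196.3, 292.8]
tcp_rot: [-1.572, -0.001, -2.856]
contact_force: [-1.0, 0.2, 0.6]
opening: 0.975
```

```bash
python3 duo.py 20
```

```text
[ 606.6 -196.3  292.8] [-1.572e+00 -1.000e-03 -2.856e+00] 22.6 [-1.   0.2  0.6] 0.9748654215190374
```

View pics/w20.png

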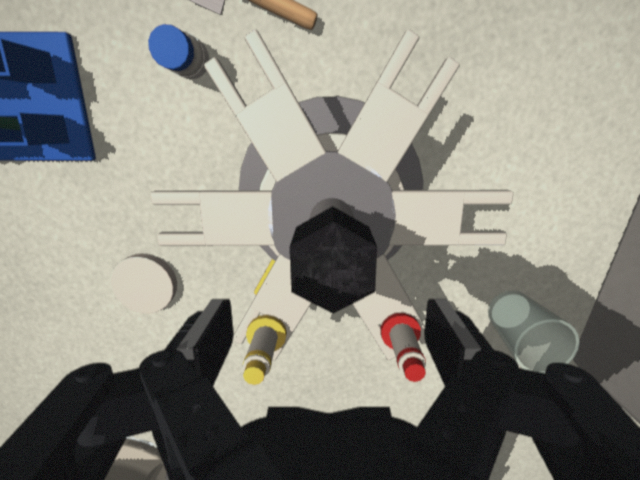

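Emit:
{"api": "send_rows", "payload": {"series": [[0,0.036,0,0,0,0],[0,0.038,0,0,0,0],[0,0,0,0,0,0],[0,0,0,0,0,0]]}}

```text
clock: 23.1
eef_pos: [607.1, -196.4, 220.0]
tcp_rot: [-1.571, -0.001, -2.857]
contact_force: [0.7, -0.3, 0.8]
opening: 0.998
```

Emit:
{"api": "send_rows", "payload": {"series": [[0,0,0,0,0,0],[0,0,0,0,0,0],[0,0,0,0,0,0],[0,0,0,0,0,0]], "gripper": 0, "squeeze": 50}}

```text
clock: 23.5
eef_pos: [609.0, -198.1, 221.9]
tcp_rot: [-1.567, 0.003, -2.856]
contact_force: [-0.7, -5.5, 6.4]
opening: 0.578
```

Emit:
{"api": "send_rows", "payload": {"series": [[0,0,0,0,-2.5,0],[0,0,0,0,-5,0],[0,0,0,0,-5,0],[0,0,0,0,-5,0],[0,0,0,0,-5,0],[0,0,0,0,-5,0],[0,0,0,0,-5,0]]}}

```text
clock: 24.2
eef_pos: [608.4, -197.2, 221.8]
tcp_rot: [-1.568, 0.001, -2.286]
contact_force: [-2.3, -0.9, 9.1]
opening: 0.578
```

Emit:
{"api": "send_rows", "payload": {"series": [[0,0,0,0,-5,0],[0,0,0,0,-5,0],[0,0,0,0,-5,0],[0,0,0,0,-5,0],[0,0,0,0,-5,0],[0,0,0,0,-2.5,0],[0,0,0,0,0,0],[0,0,0,0,0,0]]}}

```text
clock: 25.0
eef_pos: [607.7, -196.8, 221.8]
tcp_rot: [-1.569, -0.0, -1.809]
contact_force: [-7.6, 0.1, 11.7]
opening: 0.573
```

Emit:
{"api": "send_rows", "payload": {"series": [[0,0,0,0,0,0],[0,0,0,0,0,0],[0,0,0,0,0,0],[0,0,0,0,0,0]], "gripper": 1}}

```text
clock: 25.4
eef_pos: [607.7, -196.5, 219.2]
tcp_rot: [-1.571, 0.0, -1.809]
contact_force: [0.4, 0.4, 0.1]
opening: 0.998
```

```bash
python3 duo.py 21
```

```text
[ 607.7 -196.5  219.2] [-1.571  0.    -1.809] 25.4 [0.4 0.4 0.1] 0.9983306368666327
```

View pics/d21.png

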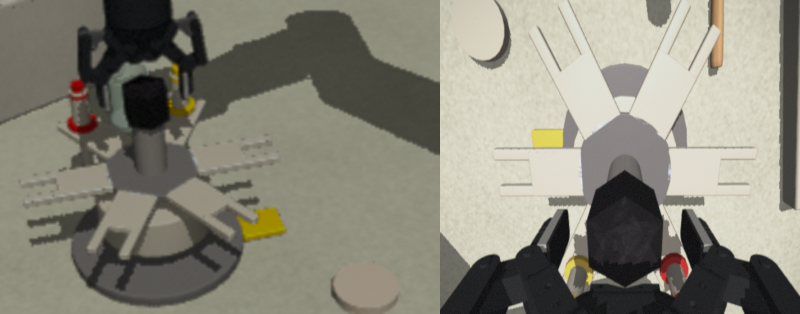

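Turned and clicked home; axis confirmed at about (607.5, -197). Back to the holder for green.

Emit:
{"api": "send_rows", "payload": {"series": [[0,-0.04,0,0,0,0],[0,-0.042,0,0,0,0],[0,0,0,0,8.58,0],[0,0,0,0,8.58,0],[0,0,0,0,8.58,0],[0,0,0,0,8.58,0],[0,0,0,0,8.58,0],[0,0,0,0,8.58,0]]}}

```text
clock: 26.3
eef_pos: [607.6, -196.5, 301.2]
tcp_rot: [-1.571, -0.0, -2.714]
contact_force: [-0.6, 0.2, 0.4]
opening: 1.001
```

Emit:
{"api": "send_rows", "payload": {"series": [[0,0,0,0,8.5,0],[-0.0033,0,-0.046,0,0,0],[-0.0033,0,-0.046,0,0,0],[-0.0033,0,-0.046,0,0,0],[-0.0033,0,-0.046,0,0,0],[-0.0033,0,-0.046,0,0,0],[-0.0033,0,-0.046,0,0,0]], "gripper": 0.5}}

```text
clock: 27.0
eef_pos: [548.3, 75.6, 301.4]
tcp_rot: [-1.571, 0.0, -2.856]
contact_force: [1.2, 0.6, 0.4]
opening: 0.501
```

Emit:
{"api": "send_rows", "payload": {"series": [[-0.0033,0,-0.046,0,0,0],[-0.0033,0,-0.046,0,0,0],[-0.0033,0,-0.046,0,0,0],[0,0,0,0,0,0],[0,0,0,0,0,0]]}}

```text
clock: 27.5
eef_pos: [519.1, 210.0, 301.1]
tcp_rot: [-1.57, -0.0, -2.853]
contact_force: [-0.1, -0.7, 0.1]
opening: 0.497
```

```bash
python3 look.py 22
```

```text
[519.1 210.  301.1] [-1.57  -0.    -2.853] 27.5 [ 0.38  0.19  1.69 -0.    1.26  1.66]
green [280. 154.] 448 med [561.1 268.  113.5] mid [559.5 273.2 112.7] z 116.0
green [253. 150.] 315 med [562.9 283.4 169.9] mid [563.1 284.1 169.6] z 173.0
purple [201. 243.] 1496 med [459.7 318.9 127.1] mid [453.5 323.5 111.4] z 162.0
blue btn [625.5 302.2 169.9] [623.3 300.4 162.4] 481
```

View pics/w22.png

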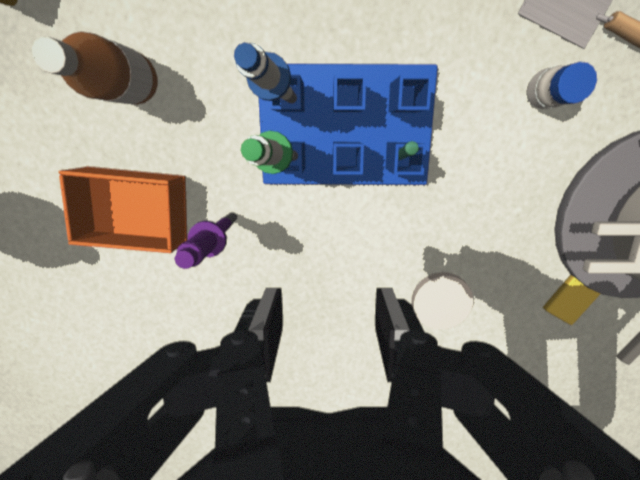

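View pics/s22.png

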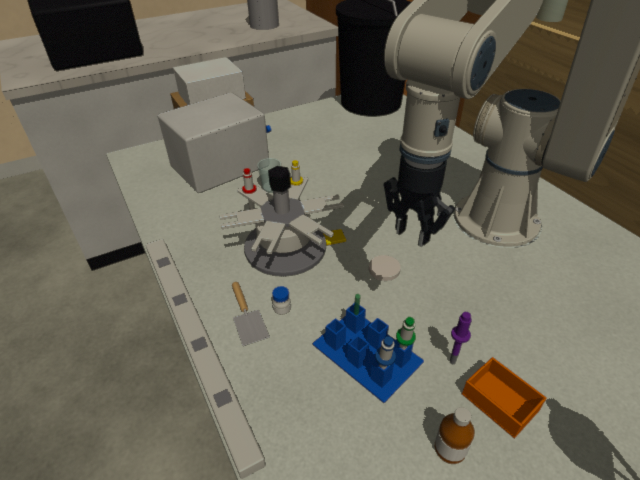

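Emit:
{"api": "send_rows", "payload": {"series": [[-0.0287,0,-0.021,0,0,0],[-0.0287,0,-0.021,0,0,0],[0,0,0,0,0,-6],[-0.0042,0.0398,0,0,0,0],[-0.0042,0.0398,0,0,0,0],[-0.0031,0.0298,0,0,0,0],[0,0,0,0,0,0],[0,0,0,0,0,0]], "gripper": 0.75}}

```text
clock: 28.4
eef_pos: [563.3, 264.4, 191.7]
tcp_rot: [-1.571, -0.105, -2.858]
contact_force: [-0.2, -0.3, 0.1]
opening: 0.75
```

```bash
python3 look.py 23
```

```text
[563.3 264.4 191.7] [-1.571 -0.105 -2.858] 28.4 [0.43 0.44 1.6  0.02 1.21 1.71]
green [312. 226.] 998 med [569.9 275.6 111.4] mid [562.7 277.9 111.7] z 116.0
green [290. 268.] 827 med [564.7 285.1 169.5] mid [563.7 285.1 167.2] z 172.0
purple [205. 324.] 239 med [461.8 336.5 102.5] mid [507.  325.5 167.4] z 237.0
blue btn [626.5 303.2 169.7] [626.4 301.1 162. ] 1200
```

View pics/w23.png

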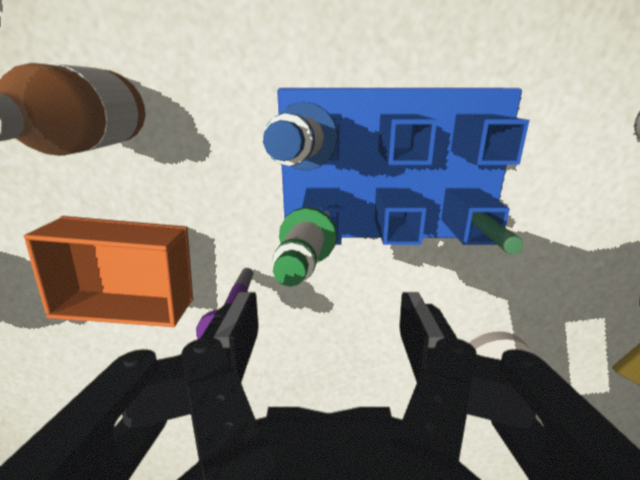

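Emit:
{"api": "send_rows", "payload": {"series": [[-0.003,0,-0.007,0,0,0],[-0.0031,0.0298,0,0,0,0],[-0.0031,0.0298,0,0,0,0],[-0.0008,0.007,0,0,0,0],[0,0,0,0,0,0],[0,0,0,0,0,0]]}}

```text
clock: 29.1
eef_pos: [564.6, 273.8, 125.6]
tcp_rot: [-1.571, -0.103, -2.856]
contact_force: [-0.2, -0.2, -0.4]
opening: 0.749
```

```bash
python3 look.py 24
```

```text
[564.6 273.8 125.6] [-1.571 -0.103 -2.856] 29.1 [0.44 0.52 1.64 0.02 1.09 1.72]
green [321. 280.] 1857 med [570.3 278.4 111.1] mid [563.8 278.2 110.8] z 116.0
green [308. 325.] 266 med [572.9 283.9 154.1] mid [571.3 283.2 154.6] z 159.0
green [296. 366.] 1963 med [566.1 285.4 169.3] mid [563.6 285.2 165.5] z 172.0
purple [178. 452.] 1718 med [462.8 326.3 139.8] mid [514.8 320.1 165.9] z 216.0
blue btn [627.1 303.2 169.7] [625.5 301.  158. ] 3320
```

View pics/w24.png

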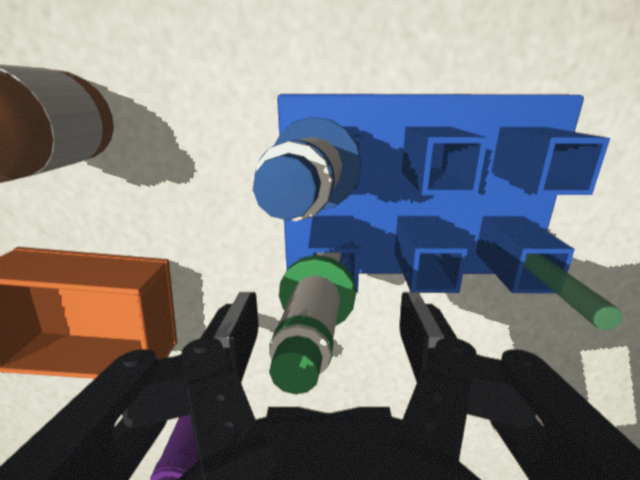

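Emit:
{"api": "send_rows", "payload": {"series": [[0,0,0,0,0,0],[0,0,0,0,0,0],[0,0,0,0,0,0],[0,0,0,0,0,0],[0,0,0,0,0,0],[0,0,0,0,0,0]], "gripper": 0, "squeeze": 60}}

```text
clock: 29.8
eef_pos: [564.0, 273.2, 124.6]
tcp_rot: [-1.571, -0.104, -2.856]
contact_force: [0.2, -0.8, 5.2]
opening: 0.263
```

Emit:
{"api": "send_rows", "payload": {"series": [[0.0021,-0.0199,0,0,0,0],[0.0042,-0.0398,0,0,0,0],[0.0047,-0.0447,0,0,0,0],[0.0045,-0.0428,0,0,0,0],[0,0,0,0,0,6],[0,0,0,0,0,0],[0,0,0,0,0,0]]}}

```text
clock: 30.5
eef_pos: [562.5, 272.8, 271.5]
tcp_rot: [-1.571, -0.003, -2.856]
contact_force: [-0.1, 0.1, -0.1]
opening: 0.263
```

```bash
python3 look.py 25
```

```text
[562.5 272.8 271.5] [-1.571 -0.003 -2.856] 30.5 [0.45 0.32 1.59 0.   1.24 1.73]
green [329. 271.] 1301 med [574.4 276.4 258.9] mid [570.1 273.6 265.2] z 277.0
purple [246. 311.] 1684 med [460.7 322.3 125.6] mid [455.9 323.2 111.2] z 162.0
blue btn [626.1 303.2 169.9] [598.8 288.7 166.1] 458
```

View pics/w25.png

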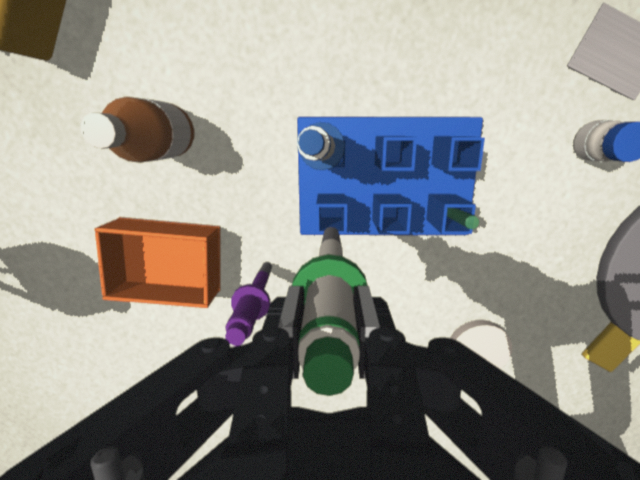

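View pics/s25.png

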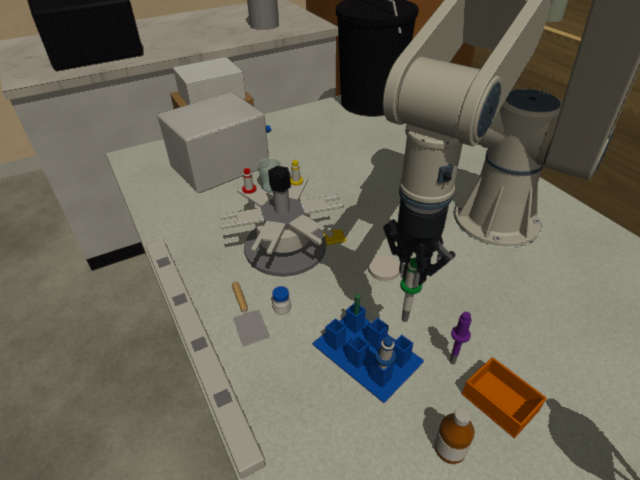

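Emit:
{"api": "send_rows", "payload": {"series": [[0.0261,0,0.0368,0,0,0],[0.0261,0,0.0368,0,0,0],[0.0261,0,0.0368,0,0,0],[0.0261,0,0.0368,0,0,0],[0.0261,0,0.0368,0,0,0]]}}

```text
clock: 31.1
eef_pos: [489.4, 58.3, 271.0]
tcp_rot: [-1.571, -0.003, -2.856]
contact_force: [0.4, -0.3, -0.9]
opening: 0.262
```

Emit:
{"api": "send_rows", "payload": {"series": [[0.0261,0.02,0.0368,0,0,0],[0.0261,0.02,0.0368,0,0,0],[0.0261,0.02,0.0368,0,0,0],[0.0261,0.02,0.0368,0,0,0],[0.0261,0.02,0.0368,0,0,0],[0,0,0,0,0,0],[0,0,0,0,0,0],[0,0,0,0,0,0]]}}

```text
clock: 31.9
eef_pos: [417.4, -153.1, 172.0]
tcp_rot: [-1.572, -0.0, -2.856]
contact_force: [0.4, 0.4, -1.6]
opening: 0.27
```

```bash
python3 duo.py 26; python3 -c "
from h import *
s=r.sense();p=s['eef_pos'];print(s['opening'],tool(np.array([480.5,-168.8,p[2]])-p,s['tcp_rot'][2]))"
```

```text
[ 417.4 -153.1  172. ] [-1.572 -0.    -2.856] 31.9 [ 0.4  0.4 -1.6] 0.2700786535254992
0.26611790144516095 [-55.7  -0.   33.3]
```

View pics/w26.png

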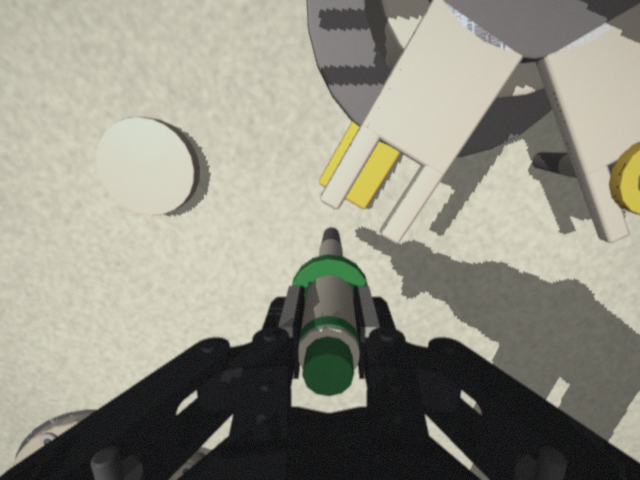

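Emit:
{"api": "send_rows", "payload": {"series": [[-0.0139,0.001,0.0083,0,0,0],[-0.0139,0.001,0.0083,0,0,0],[-0.0139,0,0.0083,0,0,0],[-0.0139,0,0.0083,0,0,0],[0,0,0,0,0,0],[0,0.006,0,0,0,0],[0,0.004,0,0,0,0],[0,0,0,0,0,0]]}}

```text
clock: 32.8
eef_pos: [478.3, -169.0, 159.2]
tcp_rot: [-1.572, -0.001, -2.856]
contact_force: [-0.3, -0.2, -1.6]
opening: 0.262
```

Emit:
{"api": "send_rows", "payload": {"series": [[0,0.002,0,0,0,0],[0,0.002,0,0,0,0],[0,0,0,0,0,0],[0,0,0,0,0,0]]}}

```text
clock: 33.2
eef_pos: [479.5, -169.8, 156.0]
tcp_rot: [-1.571, 0.0, -2.856]
contact_force: [0.5, 0.7, -0.9]
opening: 0.266
```

```bash
python3 duo.py 27
```

```text
[ 479.5 -169.8  156. ] [-1.571  0.    -2.856] 33.2 [ 0.5  0.7 -0.9] 0.26633755433655054
```

View pics/d27.png

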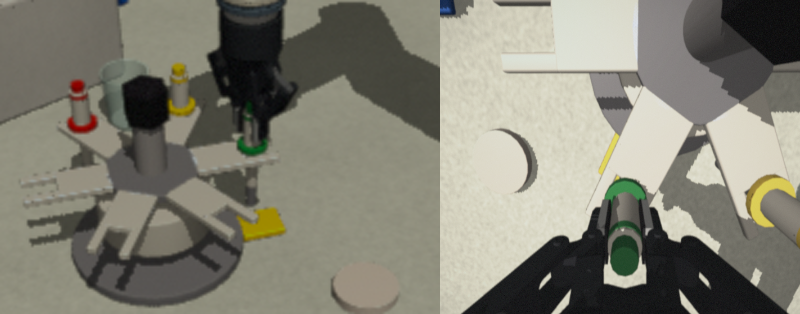

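Positioned in the fork; a touch lower, then release and lift off.

Emit:
{"api": "send_rows", "payload": {"series": [[0,0.002,0,0,0,0],[0,0,0,0,0,0],[0,0,0,0,0,0]]}}

```text
clock: 33.6
eef_pos: [479.9, -169.9, 155.0]
tcp_rot: [-1.57, 0.001, -2.856]
contact_force: [-2.3, 0.8, 10.1]
opening: 0.267
```

Emit:
{"api": "send_rows", "payload": {"series": [[0,0,0,0,0,0],[0,0,0,0,0,0],[0,0,0,0,0,0],[0,0,0,0,0,0],[0,0,0,0,0,0]], "gripper": 0.5}}

```text
clock: 34.1
eef_pos: [479.5, -169.7, 153.9]
tcp_rot: [-1.571, -0.0, -2.856]
contact_force: [0.2, -0.2, -0.1]
opening: 0.501
```

```bash
python3 duo.py 28
```

```text
[ 479.5 -169.7  153.9] [-1.571 -0.    -2.856] 34.1 [ 0.2 -0.2 -0.1] 0.5007613003396407
```

View pics/d28.png

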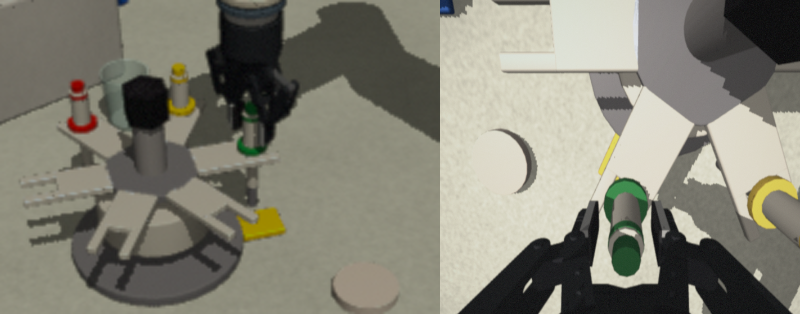

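Emit:
{"api": "send_rows", "payload": {"series": [[0,-0.042,0,0,0,0],[0,-0.048,0,0,0,0],[0,-0.048,0,0,0,0],[0,0,0,0,0,0],[-0.0384,0,0.0208,0,0,0],[-0.0384,0,0.0208,0,0,0],[-0.0384,0,0.0208,0,0,0]]}}

```text
clock: 34.9
eef_pos: [609.0, -197.4, 292.0]
tcp_rot: [-1.571, 0.0, -2.856]
contact_force: [-0.9, -0.2, 0.3]
opening: 0.501
```

Emit:
{"api": "send_rows", "payload": {"series": [[0,0,0,0,0,0],[0,0,0,0,0,0],[0,0,0,0,0,0],[0,0.036,0,0,0,0],[0,0.038,0,0,0,0],[0,0,0,0,0,0],[0,0,0,0,0,0]], "gripper": 1}}

```text
clock: 35.6
eef_pos: [606.9, -197.0, 218.8]
tcp_rot: [-1.571, -0.001, -2.856]
contact_force: [0.5, -0.1, 1.1]
opening: 1.003
```

Emit:
{"api": "send_rows", "payload": {"series": [[0,0,0,0,0,0],[0,0,0,0,0,0],[0,0,0,0,0,0],[0,0,0,0,0,0]], "gripper": 0, "squeeze": 50}}

```text
clock: 36.0
eef_pos: [608.7, -198.2, 220.4]
tcp_rot: [-1.568, 0.003, -2.856]
contact_force: [-0.8, -4.8, 7.0]
opening: 0.575
```

Emit:
{"api": "send_rows", "payload": {"series": [[0,0,0,0,-2.5,0],[0,0,0,0,-5,0],[0,0,0,0,-5,0],[0,0,0,0,-5,0],[0,0,0,0,-5,0],[0,0,0,0,-5,0],[0,0,0,0,-5,0]]}}

```text
clock: 36.7
eef_pos: [608.2, -197.4, 220.3]
tcp_rot: [-1.569, 0.001, -2.286]
contact_force: [-3.1, 0.3, 9.0]
opening: 0.581
```

Emit:
{"api": "send_rows", "payload": {"series": [[0,0,0,0,-5,0],[0,0,0,0,-5,0],[0,0,0,0,-5,0],[0,0,0,0,-5,0],[0,0,0,0,-5,0],[0,0,0,0,-2.5,0],[0,0,0,0,0,0],[0,0,0,0,0,0]]}}

```text
clock: 37.5
eef_pos: [607.6, -197.1, 220.3]
tcp_rot: [-1.57, 0.0, -1.809]
contact_force: [-7.3, 1.1, 11.2]
opening: 0.579
```

Emit:
{"api": "send_rows", "payload": {"series": [[0,0,0,0,0,0],[0,0,0,0,0,0],[0,0,0,0,0,0],[0,0,0,0,0,0]], "gripper": 1}}

```text
clock: 37.9
eef_pos: [607.7, -197.1, 218.0]
tcp_rot: [-1.571, -0.0, -1.809]
contact_force: [0.1, -0.4, -0.6]
opening: 1.002
```

```bash
python3 duo.py 29
```

```text
[ 607.7 -197.1  218. ] [-1.571 -0.    -1.809] 37.9 [ 0.1 -0.4 -0.6] 1.0024751666805647
```

View pics/d29.png

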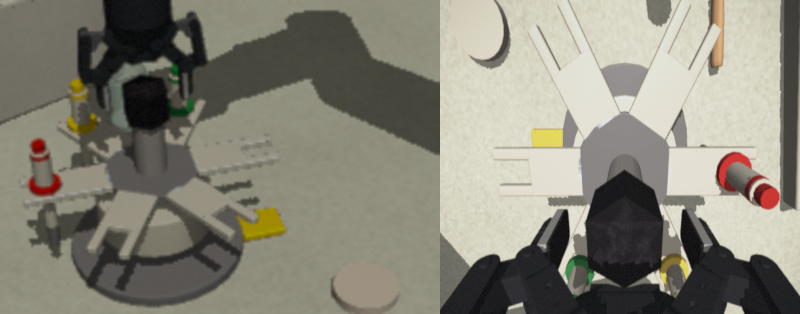

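Emit:
{"api": "send_rows", "payload": {"series": [[0,-0.04,0,0,0,0],[0,-0.042,0,0,0,0],[0,0,0,0,8.58,0],[0,0,0,0,8.58,0],[0,0,0,0,8.58,0],[0,0,0,0,8.58,0],[0,0,0,0,8.58,0],[0,0,0,0,8.58,0]]}}

```text
clock: 38.8
eef_pos: [607.6, -197.1, 299.9]
tcp_rot: [-1.571, -0.0, -2.714]
contact_force: [-0.5, -0.3, -0.7]
opening: 1.0
```

Emit:
{"api": "send_rows", "payload": {"series": [[0,0,0,0,8.5,0],[-0.0033,0,-0.046,0,0,0],[-0.0033,0,-0.046,0,0,0],[-0.0033,0,-0.046,0,0,0],[-0.0033,0,-0.046,0,0,0],[-0.0033,0,-0.046,0,0,0],[-0.0033,0,-0.046,0,0,0]], "gripper": 0.75}}

```text
clock: 39.5
eef_pos: [548.2, 74.9, 300.1]
tcp_rot: [-1.571, 0.0, -2.856]
contact_force: [1.0, 0.3, -0.2]
opening: 0.747
```

Emit:
{"api": "send_rows", "payload": {"series": [[-0.0033,0,-0.046,0,0,0],[-0.0033,0,-0.046,0,0,0],[-0.0033,0,-0.046,0,0,0],[-0.012,0,-0.04,0,0,0],[0,0,0,0,0,0],[0,0,0,0,0,0]]}}

```text
clock: 40.1
eef_pos: [519.3, 250.9, 299.8]
tcp_rot: [-1.57, -0.0, -2.854]
contact_force: [-0.4, 0.1, -0.3]
opening: 0.75
```

```bash
python3 look.py 30;  python3 - <<'E'
from h import *
f=grab('wrist');H=hsv(f);P=cloud(f)
B=(cv2.inRange(H,(95,90,30),(125,255,255))>0)&(f['depth']>0)&(P[...,1]>150)
for lo,hi in((162,176),(103,118)):
    q=P[B&(P[...,2]>lo)&(P[...,2]<hi)];q=q[q[:,0]>580];print(len(q),np.median(q,0).round(1),np.percentile(q,2,0).round(1),np.percentile(q,98,0).round(1))
E
```

```text
[519.3 250.9 299.8] [-1.57  -0.    -2.854] 40.1 [ 0.45  0.22  1.66 -0.    1.26  1.73]
purple [241. 255.] 1376 med [460.2 320.9 127.1] mid [454.4 323.9 111.1] z 162.0
blue btn [625.5 303.  169.8] [625.7 301.6 164.6] 448
477 [625.4 302.9 169.8] [618.2 295.2 166.6] [633.1 310.9 171.8]
721 [614.7 287.5 113.3] [603.6 276.8 109.5] [639.7 311.8 115.5]
```

View pics/w30.png

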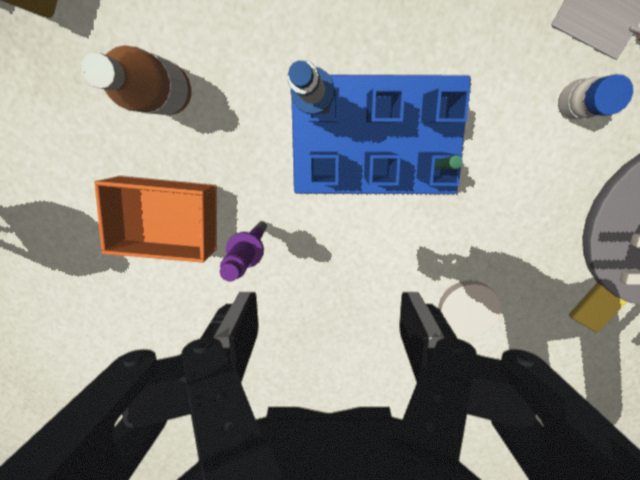

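Emit:
{"api": "send_rows", "payload": {"series": [[-0.0372,0,-0.003,0,0,0],[-0.0372,0,-0.003,0,0,0],[-0.0372,0,-0.003,0,0,0],[0,0,0,0,0,-4],[-0.0028,0.0399,0,0,0,0],[-0.0028,0.0399,0,0,0,0],[-0.0021,0.0299,0,0,0,0],[0,0,0,0,0,0]]}}

```text
clock: 41.05
eef_pos: [622.0, 287.6, 185.3]
tcp_rot: [-1.569, -0.078, -2.858]
contact_force: [0.6, -0.3, 0.0]
opening: 0.753
```

Emit:
{"api": "send_rows", "payload": {"series": [[0,0,0,0,0,0]]}}

```text
clock: 41.15
eef_pos: [624.6, 289.3, 190.6]
tcp_rot: [-1.571, -0.07, -2.857]
contact_force: [0.0, 0.3, 0.1]
opening: 0.749
```

```bash
cat > bl.py <<'E'
from h import *
s=r.sense();p=s['eef_pos'];y=s['tcp_rot'][2]
f=grab('wrist');H=hsv(f);P=cloud(f)
B=(cv2.inRange(H,(95,90,30),(125,255,255))>0)&(f['depth']>0)&(P[...,1]>150)
for lo,hi in((162,176),(103,118)):
    q=P[B&(P[...,2]>lo)&(P[...,2]<hi)];q=q[q[:,0]>580];c=(np.percentile(q,1,0)+np.percentile(q,99,0))/2;print(len(q),c.round(1),tool(c-p,y))
E
python3 look.py 31; python3 bl.py
```

```text
[624.6 289.3 190.6] [-1.571 -0.07  -2.857] 41.15 [0.43 0.52 1.46 0.01 1.22 1.71]
purple [249. 387.] 386 med [461.  315.3 101. ] mid [545.3 313.9 165. ] z 270.0
blue btn [628.  303.2 169.5] [632.5 283.8 177.2] 910
877 [626.7 303.6 167.4] [ -4.8  25.1 -12.5]
1179 [626.4 296.2 110.3] [-2.5 82.2 -5.4]
```

View pics/w31.png

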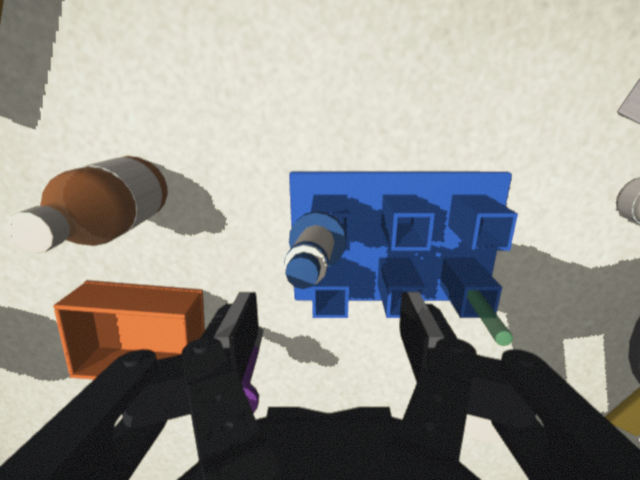

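Emit:
{"api": "send_rows", "payload": {"series": [[-0.0025,0,-0.002,0,0,0],[-0.0021,0.0299,0,0,0,0],[-0.0021,0.0299,0,0,0,0],[-0.0004,0.006,0,0,0,0],[0,0,0,0,0,0],[0,0,0,0,0,0]]}}

```text
clock: 41.9
eef_pos: [627.0, 293.5, 125.7]
tcp_rot: [-1.571, -0.068, -2.856]
contact_force: [0.1, 0.2, 0.4]
opening: 0.749
```

```bash
python3 look.py 32; python3 bl.py
```

```text
[627.  293.5 125.7] [-1.571 -0.068 -2.856] 41.9 [0.43 0.59 1.5  0.01 1.11 1.71]
blue btn [630.5 303.4 169.1] [639.5 274.7 160.9] 2526
2172 [636.5 283.4 167.6] [ -6.2 -41.8  12.3]
2125 [627.5 296.3 110. ] [-1.2 15.9 -2.6]
```

View pics/w32.png

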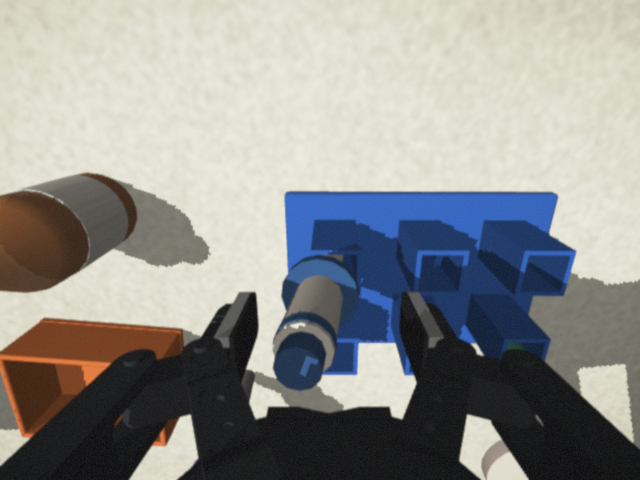

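Emit:
{"api": "send_rows", "payload": {"series": [[0,0,0,0,0,0],[0,0,0,0,0,0],[0,0,0,0,0,0],[0,0,0,0,0,0],[0,0,0,0,0,0],[0,0,0,0,0,0]], "gripper": 0, "squeeze": 60}}

```text
clock: 42.65
eef_pos: [626.3, 293.2, 124.4]
tcp_rot: [-1.571, -0.069, -2.856]
contact_force: [-0.9, 1.0, 5.8]
opening: 0.264
```

Emit:
{"api": "send_rows", "payload": {"series": [[0.0014,-0.02,0,0,0,0],[0.0028,-0.0399,0,0,0,0],[0.0032,-0.0449,0,0,0,0],[0.003,-0.0427,0,0,0,0],[0,0,0,0,0,4],[0,0,0,0,0,0],[0,0,0,0,0,0]]}}

```text
clock: 43.35
eef_pos: [624.9, 292.5, 270.7]
tcp_rot: [-1.57, -0.003, -2.856]
contact_force: [-0.3, -0.0, -0.9]
opening: 0.265
```

```bash
python3 look.py 33
```

```text
[624.9 292.5 270.7] [-1.57  -0.003 -2.856] 43.35 [0.44 0.43 1.44 0.   1.28 1.72]
blue btn [631.7 293.6 311.1] [630.1 292.8 236.8] 3892
```

View pics/w33.png

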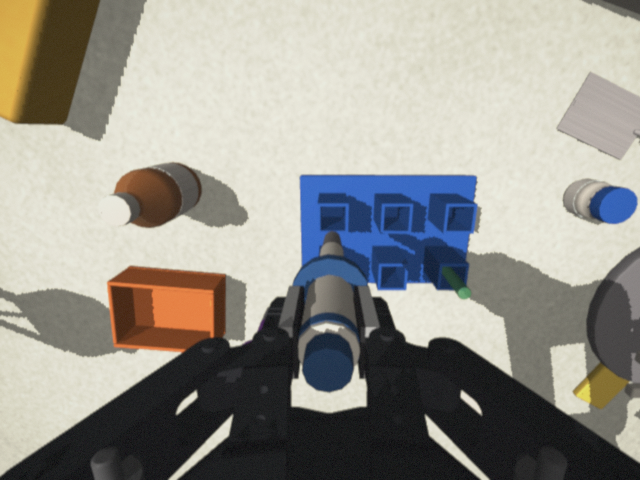

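View pics/s33.png

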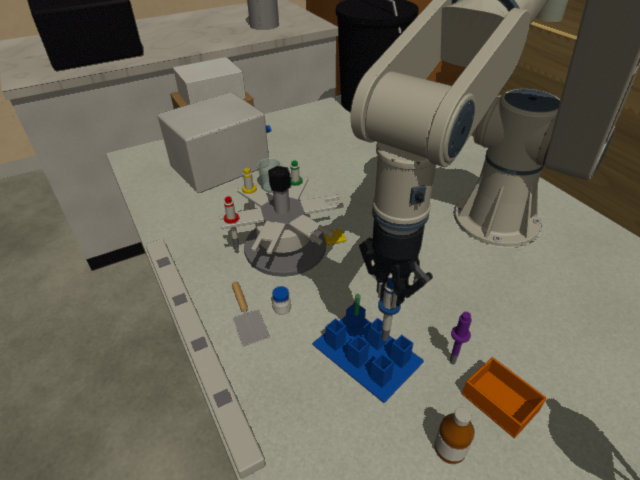

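Emit:
{"api": "send_rows", "payload": {"series": [[0.0297,0,0.0336,0,0,0],[0.0297,0,0.0336,0,0,0],[0.0297,0,0.0336,0,0,0],[0.0297,0,0.0336,0,0,0],[0.0297,0,0.0336,0,0,0],[0.0297,0,0.0336,0,0,0]]}}

```text
clock: 44.05
eef_pos: [510.6, 47.8, 270.7]
tcp_rot: [-1.571, -0.003, -2.855]
contact_force: [0.7, -1.2, -0.7]
opening: 0.265
```

Emit:
{"api": "send_rows", "payload": {"series": [[0.0297,0.02,0.0336,0,0,0],[0.0297,0.02,0.0336,0,0,0],[0.0297,0.02,0.0336,0,0,0],[0.0297,0.02,0.0336,0,0,0],[0.0297,0.02,0.0336,0,0,0],[0,0,0,0,0,0],[0,0,0,0,0,0],[0,0,0,0,0,0]]}}

```text
clock: 44.85
eef_pos: [417.3, -153.4, 171.7]
tcp_rot: [-1.571, -0.0, -2.856]
contact_force: [-0.0, -0.0, 0.0]
opening: 0.266
```

```bash
python3 duo.py 34; python3 -c "
from h import *
s=r.sense();p=s['eef_pos'];print(s['opening'],tool(np.array([480.5,-168.8,p[2]])-p,s['tcp_rot'][2]))"
```

```text
[ 417.3 -153.4  171.7] [-1.571 -0.    -2.856] 44.85 [-0. -0.  0.] 0.26596721309931637
0.2650429709092805 [-55.8  -0.   33. ]
```

View pics/w34.png

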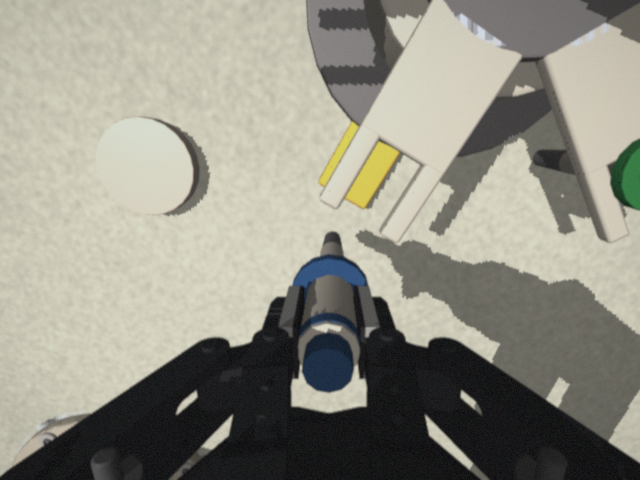

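Emit:
{"api": "send_rows", "payload": {"series": [[-0.0139,0.001,0.0083,0,0,0],[-0.0139,0.001,0.0083,0,0,0],[-0.0139,0,0.0083,0,0,0],[-0.0139,0,0.0083,0,0,0],[0,0,0,0,0,0],[0,0.006,0,0,0,0],[0,0.004,0,0,0,0],[0,0,0,0,0,0]]}}

```text
clock: 45.75
eef_pos: [478.2, -169.3, 159.0]
tcp_rot: [-1.572, -0.001, -2.855]
contact_force: [-0.4, -0.3, -1.0]
opening: 0.267
```

Emit:
{"api": "send_rows", "payload": {"series": [[0,0.002,0,0,0,0],[0,0.002,0,0,0,0],[0,0.001,0,0,0,0],[0,0,0,0,0,0]]}}

```text
clock: 46.15
eef_pos: [479.3, -170.0, 155.2]
tcp_rot: [-1.571, 0.0, -2.856]
contact_force: [-1.6, 0.8, 4.4]
opening: 0.265
```

```bash
python3 duo.py 35
```

```text
[ 479.3 -170.   155.2] [-1.571  0.    -2.856] 46.15 [-1.6  0.8  4.4] 0.2649439785349251
```

View pics/d35.png

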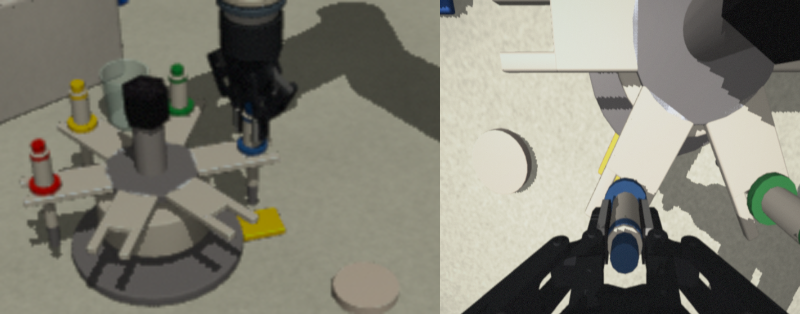

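Emit:
{"api": "send_rows", "payload": {"series": [[0,0,0,0,0,0],[0,0,0,0,0,0],[0,0,0,0,0,0],[0,0,0,0,0,0],[0,0,0,0,0,0],[0,0,0,0,0,0]], "gripper": 0.5}}

```text
clock: 46.85
eef_pos: [479.4, -170.0, 154.7]
tcp_rot: [-1.571, -0.0, -2.856]
contact_force: [-0.7, 0.3, 0.5]
opening: 0.503
```

```bash
python3 duo.py 36
```

```text
[ 479.4 -170.   154.7] [-1.571 -0.    -2.856] 46.85 [-0.7  0.3  0.5] 0.5027342826157719
```

View pics/d36.png

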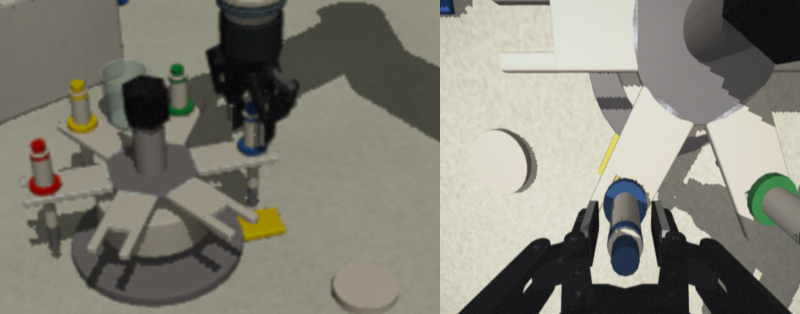

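Emit:
{"api": "send_rows", "payload": {"series": [[0,-0.042,0,0,0,0],[0,-0.048,0,0,0,0],[0,-0.048,0,0,0,0],[0,0,0,0,0,0],[-0.0384,0,0.0208,0,0,0],[-0.0384,0,0.0208,0,0,0],[-0.0384,0,0.0208,0,0,0]]}}

```text
clock: 47.65
eef_pos: [608.9, -197.6, 292.7]
tcp_rot: [-1.571, 0.0, -2.856]
contact_force: [-0.3, 0.3, -0.1]
opening: 0.499
```

Emit:
{"api": "send_rows", "payload": {"series": [[0,0,0,0,0,0],[0,0,0,0,0,0],[0,0,0,0,0,0],[0,0.036,0,0,0,0],[0,0.038,0,0,0,0],[0,0,0,0,0,0],[0,0,0,0,0,0]], "gripper": 1}}

```text
clock: 48.35
eef_pos: [606.8, -197.2, 219.5]
tcp_rot: [-1.571, -0.001, -2.856]
contact_force: [0.3, 0.7, 0.8]
opening: 1.0
```

Emit:
{"api": "send_rows", "payload": {"series": [[0,0,0,0,0,0],[0,0,0,0,0,0],[0,0,0,0,0,0],[0,0,0,0,0,0]], "gripper": 0, "squeeze": 50}}

```text
clock: 48.75
eef_pos: [608.6, -198.3, 221.1]
tcp_rot: [-1.568, 0.003, -2.856]
contact_force: [-1.1, -3.2, 6.1]
opening: 0.577
```

Emit:
{"api": "send_rows", "payload": {"series": [[0,0,0,0,-2.5,0],[0,0,0,0,-5,0],[0,0,0,0,-5,0],[0,0,0,0,-5,0],[0,0,0,0,-5,0],[0,0,0,0,-5,0],[0,0,0,0,-5,0]]}}

```text
clock: 49.45
eef_pos: [608.1, -197.6, 221.0]
tcp_rot: [-1.569, 0.001, -2.286]
contact_force: [-3.2, 1.9, 8.6]
opening: 0.576
```

Emit:
{"api": "send_rows", "payload": {"series": [[0,0,0,0,-5,0],[0,0,0,0,-5,0],[0,0,0,0,-5,0],[0,0,0,0,-5,0],[0,0,0,0,-5,0],[0,0,0,0,-2.5,0],[0,0,0,0,0,0],[0,0,0,0,0,0]]}}

```text
clock: 50.25
eef_pos: [607.5, -197.3, 221.0]
tcp_rot: [-1.57, 0.0, -1.809]
contact_force: [-5.4, 2.8, 10.6]
opening: 0.574
```

Emit:
{"api": "send_rows", "payload": {"series": [[0,0,0,0,0,0],[0,0,0,0,0,0],[0,0,0,0,0,0],[0,0,0,0,0,0],[0,-0.04,0,0,0,0],[0,-0.045,0,0,0,0],[0,-0.045,0,0,0,0]], "gripper": 1}}

```text
clock: 50.95
eef_pos: [607.2, -197.3, 349.9]
tcp_rot: [-1.572, 0.0, -1.809]
contact_force: [0.6, -0.2, 0.1]
opening: 1.001
```

Emit:
{"api": "send_rows", "payload": {"series": [[0,0,0,0,0,0],[0,0,0,0,0,0],[0,0,0,0,0,0],[0,0,0,0,0,0]]}}

```text
clock: 51.35
eef_pos: [606.8, -197.2, 347.0]
tcp_rot: [-1.574, 0.0, -1.809]
contact_force: [-0.1, 0.1, 0.4]
opening: 1.002
```

```bash
python3 duo.py 37; python3 -c "
from h import *
grab('top','t37.png')"
```

```text
[ 606.8 -197.2  347. ] [-1.574  0.    -1.809] 51.35 [-0.1  0.1  0.4] 1.0022060998013136
```

View pics/s37.png

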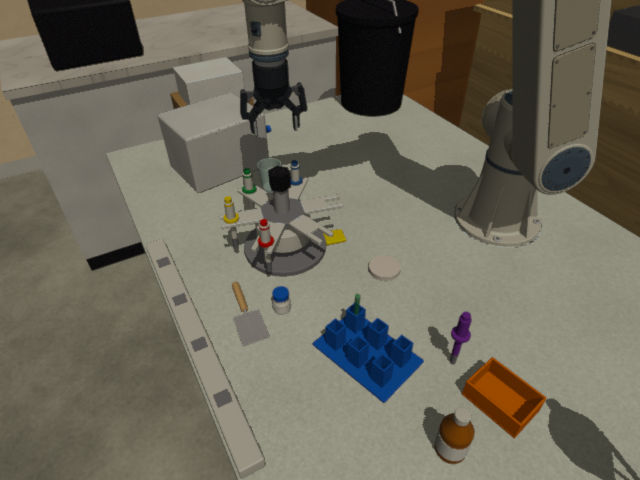

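View pics/w37.png

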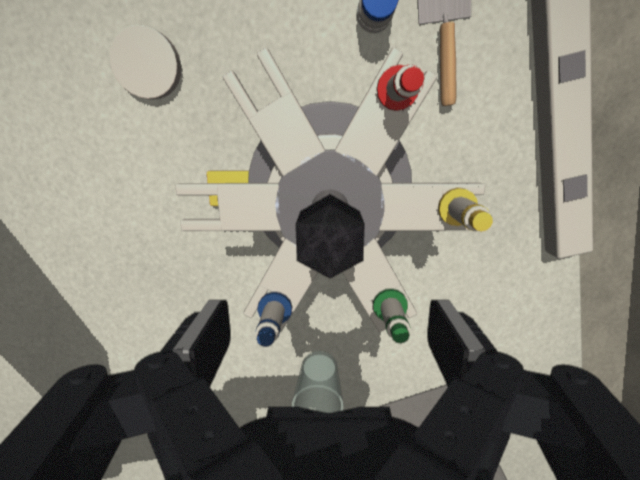

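Run:
```python
from h import *
f=grab('wrist');H=hsv(f);P=cloud(f);ax=np.array([607.5,-197.3])
R=dict(RNG);R['yellow']=[(20,120,60),(34,255,255)];R['blue']=[(100,120,20),(120,255,255)]
for k in('red','yellow','green','blue'):
    m=(cv2.inRange(H,*map(np.array,R[k]))>0)&(f['depth']>0)
    for lo,hi in((192,206),(134,147)):
        q=P[m&(P[...,2]>lo)&(P[...,2]<hi)];q=q[np.linalg.norm(q[:,:2]-ax,axis=1)<170]
        if len(q)<10: print(k,lo,len(q));continue
        c=(q.min(0)+q.max(0))/2;d=c[:2]-ax;print(k,lo,len(q),c.round(1),'r',np.hypot(*d).round(1),'ang',np.degrees(np.arctan2(d[1],d[0])).round(1))
# empty fork left: mid prong tips
L=(ray(f,178,190,135)+ray(f,182,225,135))/2;d=L[:2]-ax;print('empty fork',L,np.hypot(*d),np.degrees(np.arctan2(d[1],d[0])))
```

```text
red 192 402 [ 697.2 -101.3  199.3] r 131.4 ang 47.0
red 134 546 [ 695.1 -101.1  142.3] r 130.2 ang 47.7
yellow 192 344 [ 737.5 -227.8  197.9] r 133.5 ang -13.2
yellow 134 527 [ 737.5 -227.5  141.4] r 133.5 ang -13.1
green 192 212 [ 648.3 -323.2  198.5] r 132.3 ang -72.0
green 134 321 [ 648.3 -319.6  142.1] r 128.9 ang -71.5
blue 192 212 [ 519.8 -296.1  198.4] r 132.1 ang -131.6
blue 134 329 [ 519.7 -295.7  142.6] r 131.9 ang -131.7
empty fork [ 454.19068103 -162.1653914   135.        ] 157.28378175975539 167.0921570673239
```

All four hang upright at about 130 mm radius, 60° apart, with the empty fork at 167°, the mark's direction. The gripper is clear, so I'm handing in.

```bash
python3 -c "
from h import *
print(r.sign_off(), r.sense()['clock'])"
```

```text
the job is handed in; nothing more can be done
the job is handed in; nothing more can be done
```

Red, yellow, green and blue were hung in that order in the fork at the yellow mark; black was absent. I clicked the carousel round 60° after each, and the job was handed in at about 51.5 s of the 210 s allowed. No verdict was reported.

- **Pipettes:** in the last wrist view all four hang near-upright. Each button sits within about 4 mm horizontally of its collar. They stand 129–134 mm from the stand's axis, 60° apart.
- **Carousel and mark:** an empty fork stands at 167°, in line with the loading mark. The gripper was open and clear above the knob.
- **Holder:** it stands upright with only the green rod left in it. Between the red and yellow picks I found it shifted by roughly 15 mm, with the remaining pipettes leaning. I re-measured it before each later pick and tilted the gripper for green and blue. I could not tell whether it was knocked or moved during the red pick.
- **Bystanders:** the last scene view shows no visible shift of the bystanders or the purple look-alike, but I did not measure them.
- **Disagreements:** camera estimates of the stand's axis differed by up to about 5 mm. I went by the gripper's behaviour on the knob, which put it at about (607.5, -197) mm.

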